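# Build up the splined gear hub in the vise and unload it

## Robot

A 6-joint arm with a two-finger parallel gripper is mounted at the origin on the work surface. World frame = base frame: x ahead of the robot, y to its left, z up, the work surface at z = 0. Lengths are in m, angles in rad, forces in N, time in s.
With the tool pointing down it reaches from about 0.3 to 0.775 m from the base axis. Payload 14.6 kg.
Tool frame: the origin (TCP) lies on the centre line of the jaws, within the pads' length; the fingertips stand 14 mm ahead of it and the grasp point (between the pads) lies 5 mm behind it; x points along the fingers, y is the direction in which the jaws open and shut, and the axes are right-handed (so a half turn about x gives the same grasp; the last joint's range is limited). The gripper opens to 94 mm and grips with 3 to 60 N. Pads are 16 mm wide; open, the fingers measure 119 mm over their backs; the gripper's body (75 mm by 177 mm) begins 78 mm behind the grasp point.
Start: joints at [-1.249, 0.3, 1.521, -0, 1.321, -0.067], TCP at [0.208, -0.509, 0.219] pointing down, gripper open.
Joint ranges: [-3.03, 3.03], [-0.79, 2.21], [0.23, 2.52], [-1.04, 4.18], [0, 3.07], [-2.55, 2.55]. Speed limits (rad/s): [2.22, 2.22, 2.57, 3.14, 3.14, 3.14].

## Interface

Orientations are given as [roll, pitch, yaw] about the fixed x, y, z axes, in that order (R = Rz(yaw) Ry(pitch) Rx(roll)).
In Python, from station import * gives the robot as it stands. The module is installed in compiled form; this text tells all that it offers.
- The arm moves only by the shell command python3 -m handwheel 'ROWS' [FORCE]. ROWS is JSON, a list of rows, each a list of 3 entries, a list of its own where there are three numbers: the shift along the tool's x, y, z in mm, then the turn about the tool's x in rad, then the gripper command: -1 is fully open, 1 is shut, values between are in proportion. In form: [[[dx, dy, dz], spin, gripper], ...]. A call has exactly 5 rows; each row is the pose to reach, as a shift and turn from the pose measured when the call began, along the tool's axes at that moment; what a row does not reach only later rows make up. A row lasts 1/10 s, in which the tool goes at most 50 mm and 8.59 degrees, less where a joint would pass 70% of its speed; a pose out of reach is approached as far as the arm can. A call with a gripper value outside its range is refused whole. The fingers move at their own pace and stop on an object; FORCE is the grip in N (left out, the last holds). Time passes only in rows, so rows that repeat a pose let the fingers close, or fill a call up. It gives the time, the measured TCP pose, the force and the opening at its end, in the units of the state.
- get_obs(): the state, without advancing time (a new reading comes with each control period).
- camera(name): name is "scene" or "top"; returns (picture, depth): 420x560x3 uint8, blue, green, red; 420x560 float32, m along the optical axis (not along the pixel's ray), 0 where there is no reading.
- camera_info(name): a dict with "fx", "fy", "cx", "cy" (pixels), "extrinsics" (4x4, takes a point from camera to world coordinates). Camera axes: x right, y down, z forward; pixel columns grow to the right and rows downward; lengths in m; the calibration is good to about 2 mm. A picture is of the moment at which its call begins. camera_info takes no time and is no camera call.
- hand_in(): hands the job in, once; it reports no verdict.
The state is a dict: "time_s": time; "qpos": joint angles; "joint_vel": joint speeds; "tau": joint torques, N m; "ee_pos": TCP position; "eef_rot": TCP orientation; "force": force on the tool from outside, world axes, zero at the start; "moment": the same for the moment, N m; "grip_width": finger opening in m.
Only numpy, scipy, OpenCV 4.12 (cv2) and the standard library are available. Lean on these libraries where they do the work, as an engineer would, in place of code of your own. Each camera call takes 0.05 s, during which the arm holds its last target. There are 200 camera calls.

## Task

With the hub still clamped in the vise, slide every gear on the bench onto it, the largest at the bottom and each next smaller one on top, turning each so that its wide slot meets the hub's wide master key, until all sit fully home with no gaps. Then pull the vise jaw open well clear of the hub's foot, lift the finished hub out with its gears and stand it gently upright in the parts tray, and slide the empty vise's jaw fully shut again. Leave the spool, the glue bottle and the socket where they are.

Things in the scene. Friction and masses are not known exactly. Their poses are not given: they have to be found in the camera images.
- vise: Small grey quick-slide bench vise, bolted down: body 180 mm long, 90 wide. Origin: on the bench under the middle of the closed jaws; z up; x along the slide from the pull knob (-x, robot's side) to the fixed jaw (its face at x = +23 mm). Above the bench: bed between the jaws 22 mm, jaw tops 46 mm, spindle block (x -95 to -111) 50 mm.
- jaw (a joint): Sliding jaw with spindle and knob. 0 = closed on the hub; grows (m) as it is pulled along the vise's -x, up to 0.034. No turning: it slides against about 8 N of friction and stays where it is left. Closed, a 4 mm lip on its top edge reaches over the hub foot's ledge and holds the hub down; from 6 mm of opening on, the hub lifts straight out.
- knob_grip (a point): Middle of the round black pull knob at the outer end of the spindle: 32 mm in diameter, 22 mm long, axis along the vise's x, 34 mm above the bench, clear all round. It moves with the jaw.
- hub: Aluminium splined hub, upright in the vise, 0.26 kg. Origin: centre of its underside; z up its axis; x points to the master key. Square foot 46 x 46 mm, 18 high; neck 36 across up to the shoulder at z = 28 mm, where the lowest gear sits; above it a 24 mm core with six keys every 60 degrees, 32 mm across, up to z = 77 mm: five are 4 mm wide, the master key (+x) 9 mm.
- hub_nose (a point): Middle of the hub's plain round nose above the keys, on its axis, 84 mm above the hub's underside. The nose is 24 mm in diameter from z = 77 to 87 mm, then a cone to 18 mm at its top, z = 92 mm. It centres a gear before the keys meet it, and it is where to grip the finished hub.
- tray: Shallow grey plastic parts tray on the robot's right, fixed, 150 mm (its x) by 180 mm (its y) outside, rim 20 mm high, walls 4 mm, floor 4 mm thick. Origin: centre of its underside.
- gear_a: The largest gear, steel, lying boss up, 110 g; may be absent. Toothed disc 68 mm across, 5 thick; round boss 40 mm across on it, up to z = 12 mm: grip it there. Bore 26 mm between lands; six slots every 60 degrees, 35 mm across, 5.8 wide, the master slot (+x) 10.8: 0.9 mm of play beside each key, goes on one way only. Origin: centre of its underside; z up.
- gear_b: The second largest gear, steel, lying boss up, 95 g; may be absent. Toothed disc 62 mm across, 5 thick; round boss 40 mm across on it, up to z = 12 mm: grip it there. Bore 26 mm between lands; six slots every 60 degrees, 35 mm across, 5.8 wide, the master slot (+x) 10.8: 0.9 mm of play beside each key, goes on one way only. Origin: centre of its underside; z up.
- gear_c: The second smallest gear, steel, lying boss up, 80 g; may be absent. Toothed disc 56 mm across, 5 thick; round boss 40 mm across on it, up to z = 12 mm: grip it there. Bore 26 mm between lands; six slots every 60 degrees, 35 mm across, 5.8 wide, the master slot (+x) 10.8: 0.9 mm of play beside each key, goes on one way only. Origin: centre of its underside; z up.
- gear_d: The smallest gear, steel, lying boss up, 65 g; may be absent. Toothed disc 50 mm across, 5 thick; round boss 40 mm across on it, up to z = 12 mm: grip it there. Bore 26 mm between lands; six slots every 60 degrees, 35 mm across, 5.8 wide, the master slot (+x) 10.8: 0.9 mm of play beside each key, goes on one way only. Origin: centre of its underside; z up.
- spool: Bystander: solder spool lying flat, 60 mm in diameter, 28 mm high. Origin: centre of its underside.
- glue: Bystander: small white glue bottle with a green cap, 34 mm in diameter, 85 mm high. Origin: centre of its underside.
- socket: Bystander: steel wrench socket standing on end, 38 mm in diameter and high. Origin: centre of its underside.
There are look-alikes about, which are no part of the job. Leave any brown or turquoise look-alike of the hub alone.

How it is judged:
On the way, in this order (a step that is already met when the one before it is completed fails the run):
1. every gear is home on the hub, largest lowest, while the vise still holds the hub (z of gear_a in the frame of hub below 0.03 m and z of each of gear_a, gear_b, gear_c, gear_d in the frame of hub above 0.026 m and angle between the z axis of each of gear_a, gear_b, gear_c, gear_d and the z axis of hub, either way round below 0.12 rad and x of gear_a in the frame of hub between -0.004 and 0.004 m and y of gear_a in the frame of hub between -0.004 and 0.004 m and (z of gear_b in the frame of hub below 0.03 m or distance between gear_b and gear_a below 0.0145 m) and x of gear_b in the frame of hub between -0.004 and 0.004 m and y of gear_b in the frame of hub between -0.004 and 0.004 m and (z of gear_c in the frame of hub below 0.03 m or distance between gear_c and gear_a below 0.0145 m or distance between gear_c and gear_b below 0.0145 m) and x of gear_c in the frame of hub between -0.004 and 0.004 m and y of gear_c in the frame of hub between -0.004 and 0.004 m and (z of gear_d in the frame of hub below 0.03 m or distance between gear_d and gear_a below 0.0145 m or distance between gear_d and gear_b below 0.0145 m or distance between gear_d and gear_c below 0.0145 m) and x of gear_d in the frame of hub between -0.004 and 0.004 m and y of gear_d in the frame of hub between -0.004 and 0.004 m and z of hub in the frame of vise below 0.026 m and horizontal distance between hub and vise below 0.03 m and angle between hub's own z axis and vertical below 0.1 rad and value of joint jaw below 0.005 m), for 0.3 s.
2. the jaw is pulled open by at least 12 mm with the hub still standing in the vise (z of hub in the frame of vise below 0.026 m and horizontal distance between hub and vise below 0.03 m and angle between hub's own z axis and vertical below 0.1 rad and value of joint jaw above 0.012 m), for 0.2 s.
At the end, for the whole second after the job is handed in: The hub stands at rest and upright (0.1 rad), foot flat on the tray floor, with every gear that was on the bench on its keys: the lowest within 2 mm of the shoulder, each next smaller one on the one below with no gap over 2 mm. The jaw is shut again (within 4 mm) (z of gear_a in the frame of hub below 0.03 m and z of each of gear_a, gear_b, gear_c, gear_d in the frame of hub above 0.026 m and angle between the z axis of each of gear_a, gear_b, gear_c, gear_d and the z axis of hub, either way round below 0.12 rad and x of gear_a in the frame of hub between -0.004 and 0.004 m and y of gear_a in the frame of hub between -0.004 and 0.004 m and (z of gear_b in the frame of hub below 0.03 m or distance between gear_b and gear_a below 0.0145 m) and x of gear_b in the frame of hub between -0.004 and 0.004 m and y of gear_b in the frame of hub between -0.004 and 0.004 m and (z of gear_c in the frame of hub below 0.03 m or distance between gear_c and gear_a below 0.0145 m or distance between gear_c and gear_b below 0.0145 m) and x of gear_c in the frame of hub between -0.004 and 0.004 m and y of gear_c in the frame of hub between -0.004 and 0.004 m and (z of gear_d in the frame of hub below 0.03 m or distance between gear_d and gear_a below 0.0145 m or distance between gear_d and gear_b below 0.0145 m or distance between gear_d and gear_c below 0.0145 m) and x of gear_d in the frame of hub between -0.004 and 0.004 m and y of gear_d in the frame of hub between -0.004 and 0.004 m and x of hub in the frame of tray between -0.049 and 0.049 m and y of hub in the frame of tray between -0.064 and 0.064 m and z of hub in the frame of tray between 0.001 and 0.007 m and angle between hub's own z axis and vertical below 0.1 rad and linear speed of hub below 0.02 m/s and value of joint jaw below 0.004 m); the robot touches nothing.
It fails at once if the spool is moved by more than 30 mm or knocked over (distance of spool from where it was at the start of the episode above 0.03 m or angle between spool's own z axis and vertical above 0.5 rad).
It fails at once if the glue is moved by more than 30 mm or knocked over (distance of glue from where it was at the start of the episode above 0.03 m or angle between glue's own z axis and vertical above 0.5 rad).
It fails at once if the socket is moved by more than 30 mm or knocked over (distance of socket from where it was at the start of the episode above 0.03 m or angle between socket's own z axis and vertical above 0.5 rad).
It fails at once if the hub is dropped into the tray: over 0.35 m/s within 30 mm of the tray's floor, or over 0.6 m/s within 80 mm (x of hub in the frame of tray between -0.049 and 0.049 m and y of hub in the frame of tray between -0.064 and 0.064 m and ((z of hub in the frame of tray below 0.034 m and linear speed of hub above 0.35 m/s) or (z of hub in the frame of tray below 0.084 m and linear speed of hub above 0.6 m/s))).
Of gear_a, gear_b, gear_c, gear_d only 3 to 4 are there at a start; the rules pass over those that are not, and their reading is None.
At some moment in a run one of gear_a, gear_b, gear_c, gear_d may be knocked a few centimetres aside while the robot is not near it.
It also fails if it takes over 208 s, if anything falls off the work surface, if the arm or the gripper's body presses on something with over 40 N, if the wrist force passes 120 N, or if a joint passes its speed limit or range.

## Working session

There is one attempt and no reset: what is moved stays moved. The work goes in short steps, Python scripts to look and compute and a shell command to move; the robot and the scene stay as the last step left them, time stands still between calls to the robot, and variables do not carry over. Pictures are saved under pics/ and viewed, about 12 in all and at most 16, crops included, and the job is handed in when it is done.

```bash
mkdir -p pics; cat > h.py <<'E'
from station import *
import numpy as np, cv2
from scipy.spatial.transform import Rotation as R
def shot(n,f=None):
    b,d=camera(n)
    np.save(f'/tmp/{n}_d.npy',d); cv2.imwrite(f'/tmp/{n}.png',b)
    if f: cv2.imwrite('pics/'+f,b)
    return b,d
def crop(b,f,u0,v0,u1,v1,s):
    cv2.imwrite('pics/'+f,cv2.resize(b[v0:v1,u0:u1],None,fx=s,fy=s,interpolation=cv2.INTER_CUBIC))
def ray(n,u,v,z):
    c=camera_info(n);E=np.array(c['extrinsics'])
    d=E[:3,:3]@np.array([(u-c['cx'])/c['fx'],(v-c['cy'])/c['fy'],1]);o=E[:3,3]
    return (o+d*(z-o[2])/d[2])
def cloud(n,d):
    c=camera_info(n);E=np.array(c['extrinsics'])
    v,u=np.indices(d.shape)
    P=np.stack([(u-c['cx'])/c['fx']*d,(v-c['cy'])/c['fy']*d,d],-1)
    return P@E[:3,:3].T+E[:3,3]
def proj(n,p):
    c=camera_info(n);E=np.array(c['extrinsics'])
    q=E[:3,:3].T@(np.array(p)-E[:3,3]);return q[0]/q[2]*c['fx']+c['cx'],q[1]/q[2]*c['fy']+c['cy']
def go(p,yaw=None):
    "shift in tool mm to world p with current frame; spin to have tool y at world yaw (mod pi)"
    s=get_obs();M=R.from_euler('xyz',s['eef_rot']).as_matrix()
    dx=M.T@(np.array(p)-s['ee_pos'])*1000
    sp=None
    if yaw is not None:
        y=M.T@np.array([np.cos(yaw),np.sin(yaw),0]);sp=np.arctan2(y[2],y[1])
    print('shift',dx.round(1),'spin',sp,'q6',s['qpos'][5])
E
python3 - <<'E'
from h import *
shot('top','t1.png');shot('scene','s1.png')
s=get_obs();print(s);print(camera_info('top'));print(R.from_euler('xyz',s['eef_rot']).as_matrix().round(3))
E
```

```text
{'time_s': 0.1, 'qpos': array([-1.24862271e+00,  3.00396659e-01,  1.52150636e+00,  2.87969447e-05,
        1.32067865e+00, -6.66141172e-02]), 'joint_vel': array([-1.40675976e-04, -2.05768624e-03, -2.29506187e-03, -5.40062223e-05,
       -2.09516889e-03, -7.81237662e-04]), 'tau': array([ 1.65874961e-03, -5.32638216e+01, -3.53283799e+01,  7.09431642e-02,
        2.33953045e-02, -3.91968604e-05]), 'ee_pos': array([ 0.20841674, -0.50875434,  0.21895876]), 'eef_rot': array([-1.66560668,  1.56980692,  1.86476656]), 'force': array([-0.15405224,  0.36913644, -0.28891033]), 'moment': array([-0.0102548 , -0.03331511, -0.0041928 ]), 'grip_width': 0.09386744035987903}
{'fx': 529.2698741225336, 'fy': 529.2698741225336, 'cx': 279.17739108135476, 'cy': 208.70849822390318, 'extrinsics': array([[-0.00314442, -0.98539794,  0.17023813,  0.39570407],
       [-0.99996959,  0.00431329,  0.00649669,  0.01646474],
       [-0.00713611, -0.17021252, -0.98538154,  1.15607974],
       [ 0.        ,  0.        ,  0.        ,  1.        ]])}
[[-0.     0.379 -0.925]
 [ 0.001 -0.925 -0.379]
 [-1.    -0.001 -0.   ]]
```

View pics/t1.png

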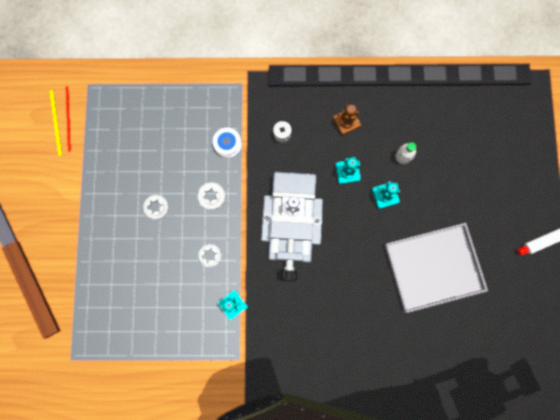

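View pics/s1.png

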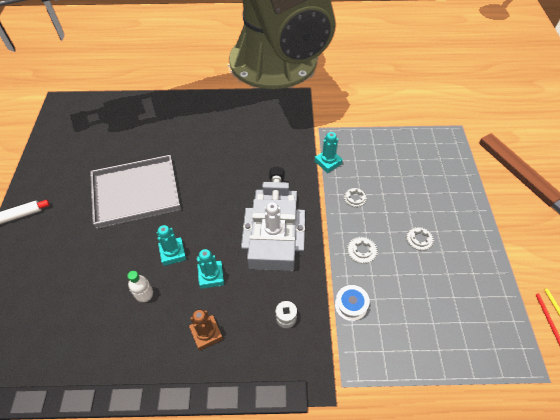

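The top view shows three gears at (155,207), (211,195) and (209,255). The vise and hub are at about (293,210), the tray at (436,267), the spool at (227,142), the socket at (282,131) and the glue at (405,153). Next I'll enlarge the gears and hub.

```bash
python3 - <<'E'
from h import *
b=cv2.imread('/tmp/top.png');s=cv2.imread('/tmp/scene.png')
f=lambda i,u,v,r:cv2.resize(i[v-r:v+r,u-r:u+r],(264,264),interpolation=cv2.INTER_CUBIC)
T=[('t',155,207),('t',211,195),('t',209,255)]
top=np.hstack([f(b,u,v,22) for _,u,v in T])
bot=np.hstack([f(b,293,205,22),f(s,272,215,33),f(b,292,262,22)])
cv2.imwrite('pics/c1.png',np.vstack([top,bot]))
d=np.load('/tmp/top_d.npy');P=cloud('top',d)
# gears: points with z 3..20mm in mat area
for n,u,v in T:
    r=24;Q=P[v-r:v+r,u-r:u+r].reshape(-1,3);z=Q[:,2]
    m=(z>0.0025)&(z<0.03);c0=ray('top',u,v,.008)
    q=Q[m];q=q[np.hypot(*(q-c0)[:,:2].T)<.045]
    (cx,cy),rad=cv2.minEnclosingCircle(q[:,:2].astype(np.float32))
    print((u,v),'enc',cx,cy,rad*2,'zmax',np.percentile(q[:,2],[50,95]),len(q), 'floor',np.median(z[z<.003]))
# hub
H=P[170:280,255:330].reshape(-1,3)
for lo,hi in [(.095,.125),(.040,.055)]:
    q=H[(H[:,2]>lo)&(H[:,2]<hi)];print(lo,len(q),q.mean(0),q.min(0),q.max(0), cv2.minAreaRect(q[:,:2].astype(np.float32)))
Q=P[215:325,375:500].reshape(-1,3);q=Q[(Q[:,2]>.0025)&(Q[:,2]<.03)];print('tray',cv2.minAreaRect((q[:,:2]*1000).astype(np.float32)),np.percentile(q[:,2],[50,99]))
print(ray('top',436,267,.004))
E
```

```text
(155, 207) enc 0.5988386273384094 0.2979738712310791 0.08948833495378494 zmax [0.00507264 0.01384037] 547 floor 0.0005301169272995399
(211, 195) enc 0.625469982624054 0.17492127418518066 0.08959615975618362 zmax [0.00544826 0.01379861] 597 floor 0.0006547937794747494
(209, 255) enc 0.49312517046928406 0.17649981379508972 0.08959493041038513 zmax [0.00499783 0.01392154] 461 floor 0.0004397739791397459
0.095 147 [ 0.58917497 -0.00533212  0.10985782] [ 0.57508258 -0.01886828  0.09516866] [0.60621099 0.00955657 0.11792612] ((0.5906324982643127, -0.004653709940612316), (0.02835760824382305, 0.031129365786910057), 89.60102844238281)
0.04 2513 [ 0.57360341 -0.00450009  0.04657779] [ 0.43866241 -0.05364795  0.04000003] [0.66882577 0.04130255 0.05498299] ((0.5523555874824524, -0.0029824376106262207), (0.08980146050453186, 0.22879205644130707), 86.14439392089844)
tray ((461.892578125, -318.8243408203125), (278.6645812988281, 235.11480712890625), 89.71050262451172) [0.00479318 0.02277871]
[ 0.46529188 -0.31478618  0.004     ]
```

View pics/c1.png

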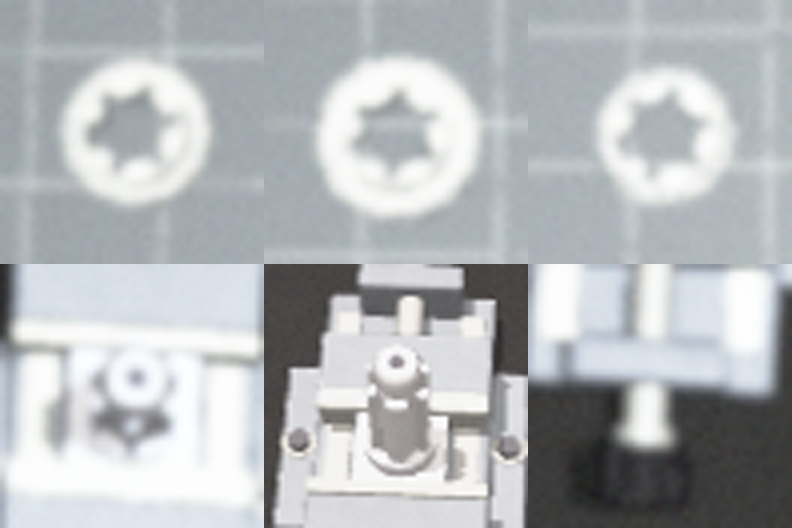

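Largest to smallest, the gears look like (211,195), (155,207) and (209,255). I'll average frames, fit the gears with a render model, and enlarge the hub.

```bash
cat > fit.py <<'E'
from h import *
from scipy.optimize import minimize
def avg(n,k=6):
    bs,ds=zip(*[camera(n) for _ in range(k)])
    return np.mean(bs,0).astype(np.float32),np.median(ds,0)
def rayplane(n,U,V,z):
    c=camera_info(n);E=np.array(c['extrinsics'])
    d=np.stack([(U-c['cx'])/c['fx'],(V-c['cy'])/c['fy'],np.ones_like(U)],-1)@E[:3,:3].T
    return (E[:3,3]+d*((z-E[2,3])/d[...,2])[...,None])[...,:2]
def hole(p,x,y,t):
    q=p-[x,y];c,s=np.cos(t),np.sin(t);X=q[...,0]*c+q[...,1]*s;Y=-q[...,0]*s+q[...,1]*c
    r=np.hypot(X,Y);m=r<.013
    for k in range(6):
        a=k*np.pi/3;u=X*np.cos(a)+Y*np.sin(a);w=-X*np.sin(a)+Y*np.cos(a)
        m|=(r<.0175)&(u>0)&(abs(w)<(.0054 if k==0 else .0029))
    return m
def gearfit(views,x,y,z0=0.,Rd=None,sc=('top','scene')):
    "views {name:gray}; grid over theta, refine"
    pre={}
    for n in sc:
        u,v=proj(n,(x,y,.008+z0));u0,v0=int(u)-20,int(v)-20
        S=4;g=(np.arange(40*S)+.5)/S-.5;U,V=np.meshgrid(u0+g,v0+g)
        pre[n]=(rayplane(n,U,V,z0+.012),rayplane(n,U,V,z0),rayplane(n,U,V,z0+.005),views[n][v0:v0+40,u0:u0+40])
    def cost(p,full=False):
        x,y,t,Rg=p[:4];tot=0
        for i,n in enumerate(sc):
            A,B,C,I=pre[n];o=p[4+2*i:6+2*i] if len(p)>4 else (0,0)
            xx,yy=x+o[0],y+o[1]
            h=hole(A,xx,yy,t)&hole(B,xx,yy,t);tp=hole(A,xx,yy,t)&~h
            g=((np.hypot(*np.moveaxis(C-[xx,yy],-1,0))<Rg)|(np.hypot(*np.moveaxis(A-[xx,yy],-1,0))<.020))&~h&~tp
            L=[cv2.resize(cv2.GaussianBlur(m.astype(np.float32),(0,0),3),(40,40),interpolation=cv2.INTER_AREA).ravel() for m in (g,h,tp)]
            rr=np.hypot(*np.moveaxis(cv2.resize(C,(40,40),interpolation=cv2.INTER_AREA)-[x,y],-1,0)).ravel()
            w=rr<.038
            M=np.stack(L+[np.ones(1600)],1)[w];Y=I.ravel()[w]
            k,*_=np.linalg.lstsq(M,Y,rcond=None);tot+=np.mean((M@k-Y)**2)
        return tot
    best=[]
    for Rg in ([Rd] if Rd else [.025,.028,.031,.034]):
        r=minimize(lambda q:cost([q[0],q[1],0,Rg]),[x,y],method='Nelder-Mead',options=dict(initial_simplex=[[x,y],[x+.004,y],[x,y+.004]],maxiter=40));best.append((r.fun,Rg,*r.x))
    f,Rg,x,y=min(best)
    c=sorted((cost([x,y,t,Rg]),t) for t in np.radians(np.arange(0,360,6)))
    out=[]
    for t in [c[0][1]]+[c[0][1]+k*np.pi/3 for k in range(1,6)]:
        r=minimize(cost,[x,y,t,Rg],method='Nelder-Mead',options=dict(initial_simplex=np.array([[x,y,t,Rg],[x+.002,y,t,Rg],[x,y+.002,t,Rg],[x,y,t+.1,Rg],[x,y,t,Rg+.001]]),maxiter=120))
        out.append((r.fun,*r.x))
    out.sort();return out
E
cat > m.py <<'E'
from fit import *
V={};
for n in('top','scene'):
    b,d=avg(n,6);V[n]=b.mean(2);np.savez(f'/tmp/a_{n}.npz',b=b,d=d)
for x,y in [(.625,.175),(.599,.298),(.493,.1765)]:
  for sc in (('top',),('scene',),('top','scene')):
    o=gearfit(V,x,y,sc=sc)
    print(sc,'|'.join(f'{e[0]:.1f} {e[1]*1e3:.1f} {e[2]*1e3:.1f} {np.degrees(e[3]):.1f} R{e[4]*1e3:.1f}' for e in o[:3]))
E
python3 m.py
python3 - <<'E'
from h import *
b=np.load('/tmp/a_top.npz')['b'].astype(np.uint8);s=np.load('/tmp/a_scene.npz')['b'].astype(np.uint8)
f=lambda i,u,v,r:cv2.resize(i[v-r:v+r,u-r:u+r],(400,400),interpolation=cv2.INTER_CUBIC)
cv2.imwrite('pics/c2.png',np.hstack([f(b,294,208,16),f(s,272,218,22)]))
E
```

```text
('top',) 45.8 625.6 175.7 115.5 R30.1|50.9 625.5 176.0 355.7 R30.0|51.8 625.6 175.7 416.0 R30.1
('scene',) 370.2 624.2 177.8 115.0 R29.6|388.3 624.2 177.7 355.1 R29.7|388.7 624.2 177.7 296.7 R29.7
('top', 'scene') 509.0 624.7 177.0 115.1 R29.7|524.4 624.6 177.2 355.2 R29.7|534.4 624.7 177.1 296.1 R29.6
('top',) 56.2 601.1 298.5 101.1 R27.1|70.0 601.1 298.6 401.7 R27.1|71.2 601.1 298.8 341.6 R27.1
('scene',) 467.0 599.7 300.2 101.4 R26.8|479.5 599.9 300.4 341.0 R26.6|482.0 599.9 300.4 281.5 R26.7
('top', 'scene') 585.7 600.4 299.6 100.8 R26.8|605.1 600.5 299.6 341.1 R26.8|613.2 600.4 299.9 281.9 R26.7
('top',) 40.2 493.0 176.5 106.3 R24.3|47.5 493.0 176.6 406.5 R24.3|47.6 492.9 176.7 346.8 R24.4
('scene',) 483.4 491.1 178.4 107.3 R23.9|495.9 491.4 178.5 347.0 R24.1|496.9 491.5 178.8 287.5 R24.2
('top', 'scene') 586.4 492.2 177.6 105.7 R24.0|598.4 492.0 177.9 346.2 R24.2|604.9 492.0 178.0 286.5 R24.1
```

View pics/c2.png

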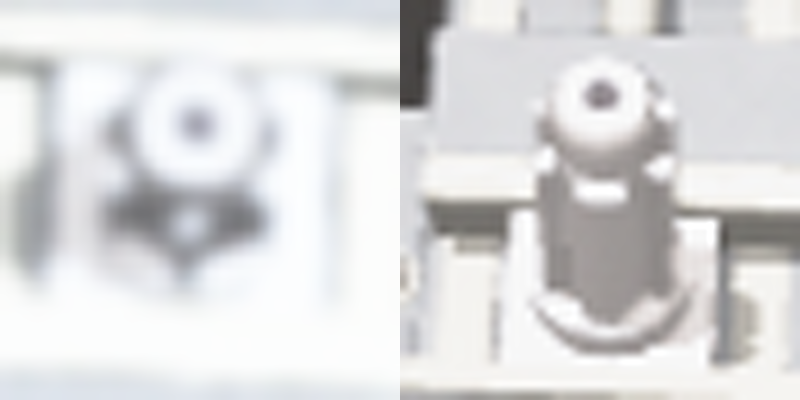

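The scene crop shows the wide master key facing the scene camera at (600,190), so it points along vise +x. The gear fits from both cameras agree: b, c and d are present, with master slots at 115°, 101° and 106°. Next I need the vise yaw and the nose position.

```bash
python3 - <<'E'
from h import *
print('nose top', ray('top',293.6,202.0,.114),'scene',ray('scene',272.2,206.45,.114))
for n,(u0,v0,u1,v1) in dict(top=(255,165,330,285),scene=(235,160,312,275)).items():
    g=np.load(f'/tmp/a_{n}.npz')['b'].mean(2).astype(np.uint8)[v0:v1,u0:u1]
    L=cv2.createLineSegmentDetector().detect(g)[0][:,0]
    out=[]
    for a,b,c,d in L:
        l=np.hypot(c-a,d-b)
        if l<14: continue
        p,q=ray(n,a+u0,b+v0,.046),ray(n,c+u0,d+v0,.046);t=np.degrees(np.arctan2(q[1]-p[1],q[0]-p[0]))%90;t=t-90 if t>45 else t
        if abs(t)<20: out.append((l,t,round((a+c)/2+u0),round((b+d)/2+v0)))
    for o in sorted(out,reverse=True)[:16]: print(n,np.round(o,1))
    o=np.array(out);print('wmed',np.average(o[:,1],weights=o[:,0]),np.median(o[:,1]))
# tray inner rect
b=np.load('/tmp/a_top.npz')['b'];m=(b.mean(2)>110).astype(np.uint8)[218:318,380:495]
c=max(cv2.findContours(m,0,2)[0],key=cv2.contourArea);r=cv2.minAreaRect(c);print('tray px',r)
u,v=r[0][0]+380,r[0][1]+218;print(ray('top',u,v,.01))
for q in cv2.boxPoints(r): print(ray('top',q[0]+380,q[1]+218,.01)[:2].round(3))
go((.6,0,.2),0)
E
```

```text
nose top [ 0.58924111 -0.00558358  0.114     ] scene [ 0.59069176 -0.00208647  0.114     ]
top [ 43.8  -3.7 262.  218. ]
top [ 42.7  -3.5 321.  221. ]
top [ 38.9  -3.6 295.  173. ]
top [ 35.1  -2.9 292.  221. ]
top [ 35.1  -3.7 293.  193. ]
top [ 30.3  -5.8 293.  260. ]
top [ 23.7  -3.2 273.  185. ]
top [ 21.5  -5.1 315.  186. ]
top [ 20.   -1.7 301.  238. ]
top [ 19.1  -7.  269.  248. ]
top [ 18.8  -0.4 311.  251. ]
top [ 18.8   0.  271.  225. ]
top [ 16.4  -2.9 267.  230. ]
top [ 15.   -6.1 281.  237. ]
wmed -3.593577737384916 -3.5649138823015036
scene [ 42.6  -4.  271.  238. ]
scene [ 42.6  -3.9 269.  259. ]
scene [ 41.4  -4.2 270.  269. ]
scene [ 41.3  -3.6 271.  241. ]
scene [ 37.8  -3.7 243.  227. ]
scene [ 37.6  -4.2 304.  229. ]
scene [ 28.8  -2.  294.  256. ]
scene [ 25.2  -5.2 295.  204. ]
scene [ 21.4  -3.7 275.  187. ]
scene [ 16.4  -4.  284.  228. ]
scene [ 15.   -0.6 293.  233. ]
wmed -3.7074111396815117 -3.8770151589710338
tray px ((56.3393440246582, 48.900177001953125), (72.98082733154297, 87.09056091308594), 75.00492095947266)
[ 0.46514075 -0.31380123  0.01      ]
[ 0.517 -0.205]
[ 0.566 -0.39 ]
[ 0.414 -0.421]
[ 0.367 -0.239]
shift [  19.4 -322.5 -555.2] spin -1.1819866575632736 q6 -0.06660893109697978
```

```bash
python3 - <<'E'
from h import *
go((.590,-.004,.160))
E
```

```text
shift [  59.4 -322.6 -544.5] spin None q6 -0.06660893109697978
```

```bash
M="python3 -m handwheel"; 
$M '[[[0,-322.6,-544.5],0,-0.3],[[0,-322.6,-544.5],0,-0.3],[[0,-322.6,-544.5],0,-0.3],[[0,-322.6,-544.5],0,-0.3],[[0,-322.6,-544.5],0,-0.3]]' 3; python3 -c "
from h import *
go((.590,-.004,.160))"
```

```text
time_s: 1.2
ee_pos: [0.36, -0.3078, 0.2197]
eef_rot: [2.044, 1.57, -0.709]
force: [0.6, -1.2, -0.4]
grip_width: 0.0617
shift [  59.6 -194.1 -327.9] spin None q6 0.3976573509661885
```

```bash
M="python3 -m handwheel"; 
$M '[[[0,-194,-328],0,-0.3],[[0,-194,-328],0,-0.3],[[0,-194,-328],0,-0.3],[[0,-194,-328],0,-0.3],[[0,-194,-328],0,-0.3]]' 3; python3 -c "
from h import *
go((.590,-.004,.115))"
```

```text
time_s: 1.7
ee_pos: [0.5109, -0.1081, 0.2198]
eef_rot: [2.185, 1.57, -0.569]
force: [-0.8, -0.6, 1.3]
grip_width: 0.0611
shift [ 104.8  -66.5 -112.6] spin None q6 0.9037999717227946
```

```bash
M="python3 -m handwheel"; 
$M '[[[0,-66.5,-112.6],0,-0.3],[[0,-66.5,-112.6],0,-0.3],[[0,-66.5,-112.6],0,-0.3],[[50,-66.5,-112.6],0,-0.3],[[75,-66.5,-112.6],0,-0.3]]' 3
$M '[[[20,0,0],0,-0.3],[[30,0,0],0,-0.3],[[30,0,0],0,-0.3],[[30,0,0],0,0],[[30,0,0],0,0]]' 3
python3 -c "
from h import *
go((.590,-.004,.115))"
```

```text
time_s: 2.2
ee_pos: [0.5893, -0.0028, 0.1415]
eef_rot: [-0.199, 1.569, -2.95]
force: [-0.0, -0.2, -1.3]
grip_width: 0.0613
time_s: 2.7
ee_pos: [0.5898, -0.0029, 0.113]
eef_rot: [1.437, 1.57, -1.314]
force: [0.1, 0.6, 0.0]
grip_width: 0.0488
shift [-2.   1.1  0.2] spin None q6 1.1140329227147043
```

Now I'll close gently on the nose to measure its offset.

```bash
M="python3 -m handwheel"; 
$M '[[[-2,0,0],0,0.2],[[-2,0,0],0,0.3],[[-2,0,0],0,0.4],[[-2,0,0],0,0.5],[[-2,0,0],0,0.6]]' 3
$M '[[[0,0,0],0,1],[[0,0,0],0,1],[[0,0,0],0,1],[[0,0,0],0,1],[[0,0,0],0,1]]' 3
python3 -c "
from h import *
s=get_obs();print(s['grip_width'],s['force'],s['ee_pos'],'along y',R.from_euler('xyz',s['eef_rot']).as_matrix().T@s['force'])"
```

```text
time_s: 3.2
ee_pos: [0.5899, -0.003, 0.115]
eef_rot: [1.675, 1.57, -1.076]
force: [-0.0, -1.7, 0.2]
grip_width: 0.0239
time_s: 3.7
ee_pos: [0.5899, -0.0031, 0.1151]
eef_rot: [1.72, 1.57, -1.031]
force: [0.1, -1.9, 0.4]
grip_width: 0.0239
0.023889377767824738 [ 0.05439738 -1.88605679  0.35737192] [ 0.58992171 -0.00306018  0.11507761] along y [-0.35594293  1.76531467  0.66697281]
```

```bash
M="python3 -m handwheel"; 
$M '[[[0,0.5,0],0,1],[[0,0.5,0],0,1],[[0,0.5,0],0,1],[[0,0.5,0],0,1],[[0,0.5,0],0,1]]' 3
python3 -c "
from h import *
s=get_obs();print(s['grip_width'],s['ee_pos'],'tool F',R.from_euler('xyz',s['eef_rot']).as_matrix().T@s['force'])"
$M '[[[0,0,0],0,0.3],[[0,0,0],0,0.3],[[0,0,0],-0.15,0.3],[[0,0,0],-0.3,0.3],[[0,0,0],-0.45,0.3]]' 3
$M '[[[0,0,0],-0.15,0.3],[[0,0,0],-0.3,0.3],[[0,0,0],-0.45,0.3],[[0,0,0],-0.6,0.3],[[0,0,0],-0.75,0.3]]' 3
$M '[[[0,0,0],-0.15,0.3],[[0,0,0],-0.3,0.3],[[0,0,0],-0.37,0.3],[[0,0,0],-0.37,1],[[0,0,0],-0.37,1]]' 3
$M '[[[0,0,0],0,1],[[0,0,0],0,1],[[0,0,0],0,1],[[0,0,0],0,1],[[0,0,0],0,1]]' 3
python3 -c "
from h import *
s=get_obs();print(s['grip_width'],s['ee_pos'],'tool F',R.from_euler('xyz',s['eef_rot']).as_matrix().T@s['force']);go((.59,0,.11),0)"
```

```text
time_s: 4.2
ee_pos: [0.5901, -0.0034, 0.1151]
eef_rot: [1.697, 1.57, -1.054]
force: [-1.2, 0.9, 0.9]
grip_width: 0.0234
0.02344752858565623 [ 0.59008908 -0.00343959  0.11506178] tool F [-0.92290809 -1.316767    0.76379722]
time_s: 4.7
ee_pos: [0.5901, -0.0035, 0.115]
eef_rot: [1.197, 1.57, -1.099]
force: [-1.0, 0.1, 0.4]
grip_width: 0.0331
time_s: 5.2
ee_pos: [0.5901, -0.0036, 0.115]
eef_rot: [0.389, 1.57, -1.156]
force: [0.1, -0.3, 0.2]
grip_width: 0.0329
time_s: 5.7
ee_pos: [0.5901, -0.0037, 0.1149]
eef_rot: [-0.135, 1.57, -1.313]
force: [-0.4, -0.7, -0.1]
grip_width: 0.0237
time_s: 6.2
ee_pos: [0.5901, -0.0037, 0.115]
eef_rot: [-0.146, 1.57, -1.324]
force: [-0.0, -1.2, 0.9]
grip_width: 0.0235
0.02354932786791554 [ 0.59007009 -0.0037445   0.11495975] tool F [-0.88661025 -0.46094674  1.07311461]
shift [ 5.   1.4 -3.5] spin 0.39271869494348144 q6 -0.4601929000223675
```

The nose is at (590.1, −3.6) mm, which matches the mean of the two cameras. Next is gear b.

```bash
M="python3 -m handwheel"; 
$M '[[[0,0,0],0,-0.3],[[0,0,0],0,-0.3],[[-30,0,0],0,-0.3],[[-60,0,0],0,-0.3],[[-60,0,0],0,-0.3]]' 30
python3 -c "
from h import *
go((.6249,.1768,.0205))"
```

```text
time_s: 6.7
ee_pos: [0.5916, -0.0037, 0.1791]
eef_rot: [0.972, 1.564, -0.206]
force: [-0.1, -0.2, -0.2]
grip_width: 0.0592
shift [ 158.5   98.9 -154.6] spin None q6 -0.4601785864995687
```

```bash
M="python3 -m handwheel"; 
$M '[[[0,100,-153],0,-0.3],[[0,100,-153],0,-0.3],[[0,100,-153],0,-0.3],[[40,100,-153],0,-0.3],[[80,100,-153],0,-0.3]]' 30
python3 -c "
from h import *
go((.6249,.1768,.0205),np.radians(22.5))"
```

```text
time_s: 7.2
ee_pos: [0.6262, 0.1799, 0.0981]
eef_rot: [1.135, 1.562, -0.039]
force: [1.2, -1.2, -0.3]
grip_width: 0.0611
shift [77.6 -3.1  2.1] spin 0.003941486163166914 q6 -0.17113457612139818
```

```bash
M="python3 -m handwheel"; 
$M '[[[20,-2,1],0,-0.3],[[45,-3,1.5],0,-0.3],[[65,-3,1.5],0,-0.3],[[72,-3,1.5],0,-0.3],[[72,-3,1.5],0,-0.3]]' 30
python3 -c "
from h import *
go((.6249,.1768,.0205),np.radians(22.5))"
```

```text
time_s: 7.7
ee_pos: [0.6242, 0.1773, 0.025]
eef_rot: [1.072, 1.564, -0.102]
force: [-0.3, 0.2, 0.6]
grip_width: 0.0609
shift [4.5 0.5 0.7] spin 0.0038763108307324377 q6 -0.17407243692935612
```

```bash
M="python3 -m handwheel"; 
$M '[[[4.5,0.5,0.7],0.004,-0.3],[[4.5,0.5,0.7],0.004,-0.3],[[4.5,0.5,0.7],0.004,0.2],[[4.5,0.5,0.7],0.004,0.5],[[4.5,0.5,0.7],0.004,0.5]]' 30
$M '[[[0,0,0],0,0.6],[[0,0,0],0,0.6],[[0,0,0],0,0.6],[[0,0,0],0,0.6],[[0,0,0],0,0.6]]' 30
python3 -c "
from h import *
s=get_obs();print(s['grip_width'],R.from_euler('xyz',s['eef_rot']).as_matrix().round(4),s['force'])
go((.6249,.1768,.0205),np.radians(22.5))"
```

```text
time_s: 8.2
ee_pos: [0.6251, 0.1768, 0.0209]
eef_rot: [1.092, 1.563, -0.086]
force: [-1.2, -0.9, 1.3]
grip_width: 0.0404
time_s: 8.7
ee_pos: [0.6251, 0.1768, 0.0209]
eef_rot: [1.102, 1.563, -0.077]
force: [-0.4, 0.5, -0.2]
grip_width: 0.0389
0.038939199358881287 [[ 7.800e-03  9.239e-01  3.826e-01]
 [-6.000e-04  3.826e-01 -9.239e-01]
 [-1.000e+00  6.900e-03  3.500e-03]] [-0.4397733   0.53885795 -0.20874177]
shift [ 0.4 -0.2 -0. ] spin -9.892613741414455e-05 q6 -0.171047192005015
```

```bash
M="python3 -m handwheel"; 
$M '[[[-40,0,0],0,0.6],[[-90,0,0],0,0.6],[[-135,0,0],0.1,0.6],[[-145,0,0],0.2,0.6],[[-145,0,0],0.2,0.6]]' 30
python3 -c "
from h import *
s=get_obs();print(s['grip_width'],s['ee_pos'],s['force'])
go((.5901,-.0036,.170),np.radians(22.5-118.8))"
```

```text
time_s: 9.2
ee_pos: [0.6246, 0.1771, 0.1682]
eef_rot: [1.397, 1.559, 0.018]
force: [0.6, 0.4, -1.7]
grip_width: 0.0392
0.039247593611180194 [0.62464253 0.17708507 0.16816439] [ 0.55122919  0.36520968 -1.72018388]
shift [ -2.3 -68.2 170.8] spin 1.871760119877796 q6 0.030384260776743454
```

```bash
M="python3 -m handwheel"; 
$M '[[[0,-15,40],0.15,0.6],[[0,-35,86],0.3,0.6],[[0,-52,130],0.45,0.6],[[0,-68,170],0.58,0.6],[[0,-68,170],0.6,0.6]]' 30
$M '[[[0,0,0],0.15,0.6],[[0,0,0],0.3,0.6],[[0,0,0],0.45,0.6],[[0,0,0],0.6,0.6],[[0,0,0],0.63,0.6]]' 30
python3 -c "
from h import *
s=get_obs();print(R.from_euler('xyz',s['eef_rot']).as_matrix()[:,0])
go((.5901,-.0036,.140),np.radians(22.5-118.8))"
```

```text
time_s: 9.7
ee_pos: [0.5888, -0.007, 0.166]
eef_rot: [1.945, 1.562, -0.04]
force: [-0.4, -0.0, -0.4]
grip_width: 0.0392
time_s: 10.2
ee_pos: [0.5883, -0.0065, 0.1643]
eef_rot: [2.605, 1.565, -0.012]
force: [0.2, -0.0, -1.9]
grip_width: 0.0389
[ 6.09159028e-03 -7.48071550e-05 -9.99981443e-01]
shift [24.3 -1.7 -2.8] spin 0.6341683407151106 q6 0.9730204738974816
```

```bash
M="python3 -m handwheel"; 
$M '[[[0,-1.7,-2.8],0.15,0.6],[[0,-1.7,-2.8],0.3,0.6],[[0,-1.7,-2.8],0.45,0.6],[[10,-1.7,-2.8],0.6,0.6],[[20,-1.7,-2.8],0.634,0.6]]' 30
$M '[[[0,0,0],0,0.6],[[0,0,0],0,0.6],[[0,0,0],0,0.6],[[0,0,0],0,0.6],[[0,0,0],0,0.6]]' 30
python3 - <<'E'
from h import *
go((.5901,-.0036,.140),np.radians(22.5-118.8))
b,_=shot('scene');t,_=shot('top');f=lambda i,u,v,r:cv2.resize(i[v-r:v+r,u-r:u+r],(400,400),interpolation=cv2.INTER_CUBIC)
cv2.imwrite('pics/c3.png',np.hstack([f(b,272,210,40),f(t,294,200,40)]))
E
```

```text
time_s: 10.7
ee_pos: [0.5896, -0.003, 0.1425]
eef_rot: [-3.006, 1.567, 0.024]
force: [0.3, -0.2, -1.1]
grip_width: 0.039
time_s: 11.2
ee_pos: [0.5897, -0.003, 0.1428]
eef_rot: [-3.006, 1.566, 0.025]
force: [-0.3, 0.3, -1.6]
grip_width: 0.0389
shift [ 2.8  0.6 -0.4] spin -0.0006361484787289194 q6 1.6139103465554456
```

View pics/c3.png

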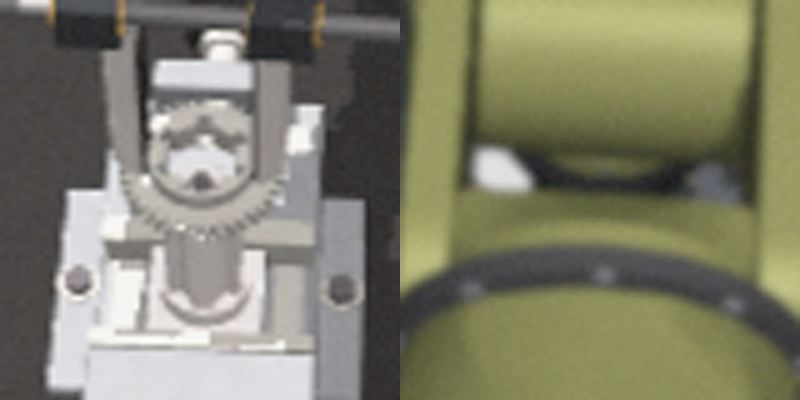

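The scene crop shows the gear held level over the nose, with its hole around the nose at (205,175). Lowering in stages.

```bash
M="python3 -m handwheel"; 
$M '[[[0,0.6,-0.4],0,0.6],[[5,0.6,-0.4],0,0.6],[[13,0.6,-0.4],0,0.6],[[21,0.6,-0.4],0,0.6],[[21,0.6,-0.4],0,0.6]]' 30
$M '[[[3,0,0],0,0.6],[[6,0,0],0,0.6],[[9,0,0],0,0.6],[[12,0,0],0,0.6],[[12,0,0],0,0.6]]' 30
python3 -c "
from h import *
s=get_obs();print(s['ee_pos'],s['force'],s['moment'],s['grip_width'])
go((.5901,-.0036,.0705),np.radians(22.5-118.8))"
```

```text
time_s: 11.8
ee_pos: [0.5894, -0.0036, 0.12]
eef_rot: [-2.906, 1.569, 0.125]
force: [-0.6, -1.4, -0.9]
grip_width: 0.0388
time_s: 12.3
ee_pos: [0.5893, -0.0036, 0.1076]
eef_rot: [-2.836, 1.569, 0.195]
force: [-0.1, 0.3, -0.9]
grip_width: 0.0393
[ 0.58929225 -0.00357441  0.10758395] [-0.12977253  0.30716793 -0.85979585] [0.02449546 0.00775792 0.03523373] 0.039269933152407475
shift [37.1 -0.  -0.8] spin -0.0009225248931208891 q6 1.6130931738285998
```

It's already 12 mm down the keys with no resistance, so I'll continue to home.

```bash
M="python3 -m handwheel"; 
$M '[[[9,0,0],0,0.6],[[18,0,0],0,0.6],[[27,0,0],0,0.6],[[35,0,0],0,0.6],[[35,0,0],0,0.6]]' 30
$M '[[[1,0,0],0,0.6],[[2,0,0],0,0.6],[[2.5,0,0],0,0.6],[[2.5,0,0],0,0.6],[[2.5,0,0],0,0.6]]' 30
python3 -c "
from h import *
s=get_obs();print(s['ee_pos'],s['force'],s['moment'],s['grip_width'])"
```

```text
time_s: 12.8
ee_pos: [0.5891, -0.0035, 0.0715]
eef_rot: [-2.054, 1.57, 0.977]
force: [-0.3, 0.6, -1.3]
grip_width: 0.039
time_s: 13.3
ee_pos: [0.5894, -0.0035, 0.0704]
eef_rot: [-2.799, 1.569, 0.232]
force: [-4.7, -0.2, 11.3]
grip_width: 0.0389
[ 0.58942079 -0.00354893  0.07038652] [-4.70249318 -0.16704439 11.28751917] [0.2213229  0.96621913 0.04490097] 0.03894950356920115
```

Seated: 11 N of contact at TCP z = 70.4 mm. Releasing and going for gear c.

```bash
M="python3 -m handwheel"; 
$M '[[[-1,0,0],0,-0.3],[[-1,0,0],0,-0.3],[[-1,0,0],0,-0.3],[[-20,0,0],0,-0.3],[[-60,0,0],0,-0.3]]' 30
$M '[[[-40,0,0],0,-0.3],[[-50,0,0],-0.15,-0.3],[[-50,0,0],-0.3,-0.3],[[-50,0,0],-0.4,-0.3],[[-50,0,0],-0.4,-0.3]]' 30
python3 - <<'E'
from h import *
s=get_obs();print(R.from_euler('xyz',s['eef_rot']).as_matrix()[:,0])
go((.6004,.2994,.180),np.radians(-10))
E
```

```text
time_s: 13.8
ee_pos: [0.5878, -0.0035, 0.1282]
eef_rot: [-0.06, 1.566, 2.97]
force: [0.0, -0.2, -0.3]
grip_width: 0.0608
time_s: 14.3
ee_pos: [0.588, -0.0035, 0.178]
eef_rot: [-0.459, 1.566, 2.973]
force: [-0.1, -0.4, -0.5]
grip_width: 0.0611
[-4.43705744e-03  7.53613927e-04 -9.99989872e-01]
shift [  -1.8 -286.7  -98.7] spin -1.1056441095932963 q6 1.211535486663835
```

```bash
M="python3 -m handwheel"; 
$M '[[[0,-45,-15],-0.14,-0.3],[[0,-90,-31],-0.28,-0.3],[[0,-135,-46],-0.42,-0.3],[[0,-170,-59],-0.5,-0.3],[[0,-170,-59],-0.5,-0.3]]' 30
python3 - <<'E'
from h import *
s=get_obs();print(R.from_euler('xyz',s['eef_rot']).as_matrix()[:,0])
go((.6004,.2994,.180),np.radians(-10))
E
```

```text
time_s: 14.8
ee_pos: [0.5953, 0.1803, 0.1776]
eef_rot: [-1.026, 1.566, 2.909]
force: [-0.6, -0.2, -0.2]
grip_width: 0.0611
[-0.00494877  0.00117016 -0.99998707]
shift [ -2.3 -79.8 -88.5] spin -0.6021284477984569 q6 1.0103508162453734
```

```bash
M="python3 -m handwheel"; 
cat > chk.py <<'E'
from fit import *
import sys
def chk(pts,k=2,cams=('scene',)):
    V={n:avg(n,k)[0].mean(2) for n in cams}
    for x,y,r in pts:
        o=gearfit(V,x,y,Rd=r,sc=cams);e=o[0]
        print(cams,f'{e[0]:.1f} {e[1]*1e3:.1f} {e[2]*1e3:.1f} {np.degrees(e[3]):.1f} next {o[1][0]:.1f}')
E
python3 -c "
from chk import *
chk([(.600,.300,.0268),(.492,.178,.024)])"
$M '[[[0,-27,-30],-0.15,-0.3],[[0,-53,-59],-0.3,-0.3],[[0,-80,-88],-0.45,-0.3],[[0,-80,-88],-0.59,-0.3],[[0,-80,-88],-0.602,-0.3]]' 30
$M '[[[30,0,0],0,-0.3],[[70,0,0],0,-0.3],[[100,0,0],0,-0.3],[[125,0,0],0,-0.3],[[125,0,0],0,-0.3]]' 30
python3 - <<'E'
from h import *
s=get_obs();print(R.from_euler('xyz',s['eef_rot']).as_matrix()[:,0])
go((.6004,.2994,.0205),np.radians(-10))
E
```

```text
('scene',) 248.2 599.6 300.2 103.0 next 260.9
('scene',) 0.0 548.8 92.1 0.0 next 0.0
time_s: 15.4
ee_pos: [0.601, 0.2948, 0.1773]
eef_rot: [-1.395, 1.565, 3.138]
force: [0.3, -0.6, -0.1]
grip_width: 0.0609
time_s: 15.9
ee_pos: [0.5992, 0.2923, 0.0488]
eef_rot: [-1.164, 1.559, -2.922]
force: [-0.3, -0.3, 0.0]
grip_width: 0.0609
[-0.01107463 -0.00247007 -0.99993562]
shift [28.3  0.2 -7.3] spin -0.01234337363414173 q6 0.5841299842917443
  return _methods._mean(a, axis=axis, dtype=dtype,
  ret = ret.dtype.type(ret / rcount)
```

```bash
M="python3 -m handwheel"; 
$M '[[[0,0.2,-7.3],-0.012,-0.3],[[5,0.2,-7.3],-0.012,-0.3],[[20,0.2,-7.3],-0.012,-0.3],[[28,0.2,-7.3],-0.012,-0.3],[[28.3,0.2,-7.3],-0.012,-0.3]]' 30
python3 - <<'E'
from h import *
s=get_obs();print(R.from_euler('xyz',s['eef_rot']).as_matrix()[:,0])
go((.6004,.2994,.0205),np.radians(-10))
E
```

```text
time_s: 16.4
ee_pos: [0.5997, 0.299, 0.0188]
eef_rot: [-1.14, 1.557, -2.886]
force: [0.1, 0.3, 0.8]
grip_width: 0.0611
[-0.01331475 -0.00348065 -0.9999053 ]
shift [-1.7  0.6 -0.5] spin -0.0006543471877101133 q6 0.581233956566899
```

```bash
M="python3 -m handwheel"; 
$M '[[[-1.7,0.6,-0.5],0,-0.3],[[-1.7,0.6,-0.5],0,-0.3],[[-1.7,0.6,-0.5],0,0.3],[[-1.7,0.6,-0.5],0,0.5],[[-1.7,0.6,-0.5],0,0.6]]' 30
$M '[[[0,0,0],0,0.6],[[0,0,0],0,0.6],[[0,0,0],0,0.6],[[-20,0,0],0,0.6],[[-60,0,0],0,0.6]]' 30
$M '[[[-40,0,0],0,0.6],[[-90,0,0],0.1,0.6],[[-90,0,0],0.25,0.6],[[-90,0,0],0.35,0.6],[[-90,0,0],0.35,0.6]]' 30
python3 - <<'E'
from h import *
s=get_obs();print(s['grip_width'],R.from_euler('xyz',s['eef_rot']).as_matrix()[:,0])
go((.5901,-.0036,.170),np.radians(-10-104.5))
E
```

```text
time_s: 16.9
ee_pos: [0.6004, 0.2994, 0.0207]
eef_rot: [-1.147, 1.557, -2.893]
force: [-2.0, 0.2, 1.2]
grip_width: 0.0406
time_s: 17.4
ee_pos: [0.5996, 0.299, 0.0781]
eef_rot: [-1.096, 1.551, -2.842]
force: [0.5, 0.8, -0.4]
grip_width: 0.039
time_s: 17.9
ee_pos: [0.6012, 0.2994, 0.1681]
eef_rot: [-0.744, 1.551, -2.841]
force: [0.3, 0.1, -1.5]
grip_width: 0.0389
0.03887529758580691 [-0.01875615 -0.00580611 -0.99980723]
shift [1.000e-01 1.427e+02 2.676e+02] spin 1.47153879118951 q6 0.9330787464029862
```

```bash
M="python3 -m handwheel"; 
$M '[[[0,20,38],0.15,0.6],[[0,42,78],0.3,0.6],[[0,63,118],0.45,0.6],[[0,84,158],0.6,0.6],[[0,84,158],0.65,0.6]]' 30
$M '[[[0,0,0],0,0.6],[[0,0,0],0,0.6],[[0,0,0],0,0.6],[[0,0,0],0,0.6],[[0,0,0],0,0.6]]' 30
python3 - <<'E'
from h import *
s=get_obs();print(s['grip_width'],R.from_euler('xyz',s['eef_rot']).as_matrix()[:,0])
go((.5901,-.0036,.170),np.radians(-10-104.5))
E
```

```text
time_s: 18.4
ee_pos: [0.5943, 0.116, 0.1692]
eef_rot: [-0.061, 1.55, -2.815]
force: [0.5, 0.5, -0.6]
grip_width: 0.0389
time_s: 18.9
ee_pos: [0.5943, 0.1165, 0.1691]
eef_rot: [-0.064, 1.55, -2.816]
force: [-0.2, -0.7, -0.9]
grip_width: 0.0391
0.039055621900983606 [-0.01945294 -0.00656431 -0.99978922]
shift [ -0.  109.6  49.5] spin 0.8167016350405548 q6 1.3175823842109673
```

```bash
M="python3 -m handwheel"; 
$M '[[[0,40,18],0.15,0.6],[[0,80,36],0.3,0.6],[[0,109,49],0.45,0.6],[[0,109,49],0.6,0.6],[[0,109,49],0.7,0.6]]' 30
$M '[[[0,0,0],0.06,0.6],[[0,0,0],0.11,0.6],[[0,0,0],0.11,0.6],[[0,0,0],0.11,0.6],[[0,0,0],0.11,0.6]]' 30
python3 - <<'E'
from h import *
s=get_obs();print(s['grip_width'],R.from_euler('xyz',s['eef_rot']).as_matrix()[:,0])
go((.5901,-.0036,.125),np.radians(-10-104.5))
from chk import *
shot('scene','s2.png')
chk([(.492,.178,.024)])
E
```

```text
time_s: 19.4
ee_pos: [0.5903, -0.0037, 0.17]
eef_rot: [0.643, 1.55, -2.815]
force: [-0.2, 1.0, -0.0]
grip_width: 0.039
time_s: 19.9
ee_pos: [0.5903, -0.0035, 0.1699]
eef_rot: [0.75, 1.55, -2.817]
force: [1.2, 0.4, -1.2]
grip_width: 0.0388
0.038755852547600465 [-0.01946712 -0.00654332 -0.99978909]
shift [44.9 -0.5 -0.5] spin 0.0017027146540838287 q6 1.9344111995530642
('scene',) 980.4 490.4 179.0 226.7 next 981.2
```

View pics/s2.png

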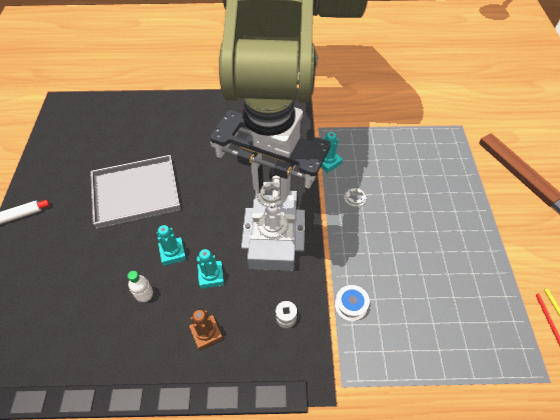

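The scene view shows gear d still at (355,197), gear b on the hub, and gear c held above the nose. Lowering c.

```bash
M="python3 -m handwheel"; 
$M '[[[10,-0.3,-0.3],0,0.6],[[20,-0.4,-0.3],0,0.6],[[30,-0.5,-0.4],0,0.6],[[45,-0.5,-0.5],0,0.6],[[45,-0.5,-0.5],0,0.6]]' 30
python3 - <<'E'
from h import *
s=get_obs();print(s['grip_width'],R.from_euler('xyz',s['eef_rot']).as_matrix()[:,0])
go((.5901,-.0036,.108),np.radians(-10-104.5))
E
```

```text
time_s: 20.55
ee_pos: [0.589, -0.0036, 0.1222]
eef_rot: [0.689, 1.547, -2.879]
force: [-0.1, 1.2, -1.7]
grip_width: 0.0387
0.03871995857669048 [-0.02344083 -0.00628943 -0.99970544]
shift [14.1 -0.7 -1.3] spin 0.0008601918628196633 q6 1.9357612931704768
```

```bash
M="python3 -m handwheel"; 
$M '[[[0,-0.7,-1.3],0,0.6],[[5,-0.7,-1.3],0,0.6],[[10,-0.7,-1.3],0,0.6],[[14,-0.7,-1.3],0,0.6],[[14,-0.7,-1.3],0,0.6]]' 30
python3 - <<'E'
from h import *
s=get_obs();print(s['force'],s['moment'],R.from_euler('xyz',s['eef_rot']).as_matrix()[:,0])
go((.5901,-.0036,.084),np.radians(-10-104.5))
E
```

```text
time_s: 21.05
ee_pos: [0.5899, -0.0036, 0.1075]
eef_rot: [0.678, 1.546, -2.891]
force: [0.3, 0.2, -1.4]
grip_width: 0.0387
[ 0.2662983   0.23609281 -1.44627992] [0.10554007 0.02016155 0.02201372] [-0.02424968 -0.00621344 -0.99968662]
shift [23.5 -0.5 -0.7] spin 0.0007355927576710832 q6 1.9362021846966762
```

On the keys, no force. Down to home.

```bash
M="python3 -m handwheel"; 
$M '[[[6,-0.1,-0.2],0,0.6],[[12,-0.2,-0.4],0,0.6],[[18,-0.4,-0.5],0,0.6],[[23,-0.5,-0.7],0,0.6],[[23,-0.5,-0.7],0,0.6]]' 30
$M '[[[1,0,0],0,0.6],[[2,0,0],0,0.6],[[2.5,0,0],0,0.6],[[2.5,0,0],0,0.6],[[2.5,0,0],0,0.6]]' 30
python3 - <<'E'
from h import *
s=get_obs();print(s['force'],s['moment'],s['ee_pos'])
E
```

```text
time_s: 21.55
ee_pos: [0.5899, -0.0035, 0.0837]
eef_rot: [0.665, 1.545, -2.903]
force: [-0.2, 0.8, -1.3]
grip_width: 0.0389
time_s: 22.05
ee_pos: [0.5904, -0.0035, 0.0827]
eef_rot: [0.681, 1.547, -2.888]
force: [-2.8, 0.9, 10.2]
grip_width: 0.0388
[-2.78577503  0.8831587  10.24555905] [0.40866738 0.62669631 0.05140374] [ 0.59042913 -0.00345718  0.08268553]
```

```bash
M="python3 -m handwheel"; 
$M '[[[-0.5,0,0],0,-0.3],[[-0.5,0,0],0,-0.3],[[-0.5,0,0],0,-0.3],[[-25,0,-0.6],0,-0.3],[[-60,0,-1.5],0,-0.3]]' 30
$M '[[[-35,0,0],0,-0.3],[[-35,0,0],-0.15,-0.3],[[-35,0,0],-0.3,-0.3],[[-35,0,0],-0.45,-0.3],[[-35,0,0],-0.5,-0.3]]' 30
python3 - <<'E'
from h import *
s=get_obs();print(R.from_euler('xyz',s['eef_rot']).as_matrix()[:,0])
go((.4921,.1775,.15),np.radians(-10))
from chk import *
chk([(.492,.178,.024)])
E
```

```text
time_s: 22.55
ee_pos: [0.5922, -0.0037, 0.1415]
eef_rot: [0.635, 1.543, -2.933]
force: [-0.0, 0.2, -0.5]
grip_width: 0.0613
time_s: 23.05
ee_pos: [0.5931, -0.0035, 0.1763]
eef_rot: [0.129, 1.543, -2.934]
force: [0.8, 0.4, -0.9]
grip_width: 0.061
[-0.02759237 -0.00581295 -0.99960236]
shift [  28.1 -188.5   85.6] spin -1.317103811756991 q6 1.4295878661346302
('scene',) 966.4 491.1 179.0 587.2 next 966.9
```

```bash
M="python3 -m handwheel"; 
$M '[[[0,-45,20],-0.15,-0.3],[[0,-90,41],-0.3,-0.3],[[0,-135,61],-0.45,-0.3],[[0,-180,82],-0.6,-0.3],[[0,-188.5,85.6],-0.7,-0.3]]' 30
$M '[[[0,0,0],-0.15,-0.3],[[0,0,0],-0.3,-0.3],[[0,0,0],-0.45,-0.3],[[0,0,0],-0.6,-0.3],[[0,0,0],-0.62,-0.3]]' 30
python3 - <<'E'
from h import *
s=get_obs();print(R.from_euler('xyz',s['eef_rot']).as_matrix()[:,0])
go((.4921,.1775,.05),np.radians(-10))
b,_=shot('scene');t,_=shot('top');f=lambda i,u,v,r:cv2.resize(i[v-r:v+r,u-r:u+r],(400,400),interpolation=cv2.INTER_CUBIC)
cv2.imwrite('pics/c4.png',np.hstack([f(b,355,192,35),f(b,272,215,35)]))
E
```

```text
time_s: 23.65
ee_pos: [0.4917, 0.1815, 0.1782]
eef_rot: [-0.588, 1.542, -2.949]
force: [-0.2, -1.2, -0.1]
grip_width: 0.061
time_s: 24.15
ee_pos: [0.4917, 0.1815, 0.1781]
eef_rot: [-1.21, 1.542, -2.949]
force: [0.5, -0.0, -0.6]
grip_width: 0.0611
[-0.02785942 -0.00542828 -0.99959711]
shift [128.1   4.5   2.6] spin 0.006712646514629106 q6 0.44958651049824716
```

View pics/c4.png

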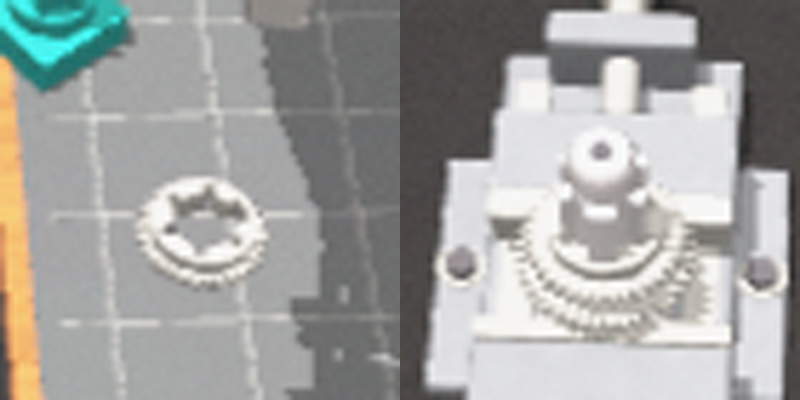

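The left crop shows gear d in place, master slot at the left. The right crop shows b and c stacked flat on the hub. Grasping d.

```bash
M="python3 -m handwheel"; 
python3 -c "
from chk import *
chk([(.491,.1785,.024)],k=3)"
$M '[[[30,1,0.5],0,-0.3],[[70,2.5,1.5],0.007,-0.3],[[100,3.5,2],0.007,-0.3],[[125,4.5,2.6],0.007,-0.3],[[125,4.5,2.6],0.007,-0.3]]' 30
python3 - <<'E'
from h import *
s=get_obs();print(R.from_euler('xyz',s['eef_rot']).as_matrix()[:,0])
go((.4921,.1775,.0205),np.radians(-10))
E
```

```text
('scene',) 469.4 491.4 178.5 106.7 next 480.4
time_s: 24.9
ee_pos: [0.4906, 0.1769, 0.0503]
eef_rot: [-1.183, 1.537, -2.936]
force: [0.1, -0.7, 0.4]
grip_width: 0.0611
[-0.03296299 -0.0068844  -0.99943286]
shift [29.8  2.3 -1.2] spin -0.007243980487368104 q6 0.45511534803600706
```

Tool tilt has crept up to 1.9°, so I'll test whether settled motions reverse it.

```bash
M="python3 -m handwheel"; T(){ python3 -c "
from h import *
s=get_obs();print(R.from_euler('xyz',s['eef_rot']).as_matrix()[:,0].round(4),s['qpos'].round(4))"; }
T; $M '[[[0,0,0],0,-0.3],[[0,0,0],0,-0.3],[[0,0,0],0,-0.3],[[0,0,0],0,-0.3],[[0,0,0],0,-0.3]]'>/dev/null; T
$M '[[[-50,0,0],0,-0.3],[[-80,0,0],0,-0.3],[[-80,0,0],0,-0.3],[[-80,0,0],0,-0.3],[[-80,0,0],0,-0.3]]' ; T
$M '[[[40,0,0],0,-0.3],[[60,0,0],0,-0.3],[[60,0,0],0,-0.3],[[60,0,0],0,-0.3],[[60,0,0],0,-0.3]]' ; T
```

```text
[-0.033  -0.0069 -0.9994] [0.2747 0.462  1.7312 0.0028 0.982  0.4551]
[-0.032  -0.0066 -0.9995] [0.2748 0.461  1.7309 0.0028 0.9823 0.4552]
time_s: 25.9
ee_pos: [0.4928, 0.1774, 0.1298]
eef_rot: [-1.181, 1.536, -2.934]
force: [-0.9, -0.4, 0.1]
grip_width: 0.0613
[-0.0338 -0.0071 -0.9994] [0.2744 0.3538 1.6706 0.0025 1.1516 0.4554]
time_s: 26.4
ee_pos: [0.4914, 0.1771, 0.0708]
eef_rot: [-1.184, 1.538, -2.937]
force: [-0.1, -0.3, 0.4]
grip_width: 0.0611
[-0.0325 -0.0067 -0.9995] [0.2746 0.4315 1.7188 0.0027 1.0244 0.4553]
```

```bash
M="python3 -m handwheel"; T(){ python3 -c "
from h import *
s=get_obs();print(R.from_euler('xyz',s['eef_rot']).as_matrix()[:,0].round(4),s['ee_pos'].round(4))"; }
$M '[[[0,0,0],0,-0.3],[[0,0,0],0,-0.3],[[-40,0,0],0,-0.3],[[-80,0,0],0,-0.3],[[-80,0,0],0,-0.3]]' >/dev/null; T
$M '[[[0,0,0],0,-0.3],[[0,0,0],0,-0.3],[[0,0,0],0,-0.3],[[0,0,0],0,-0.3],[[0,0,0],0,-0.3]]'>/dev/null; T
$M '[[[0,0,0],0,-0.3],[[0,0,0],0,-0.3],[[40,0,0],0,-0.3],[[80,0,0],0,-0.3],[[80,0,0],0,-0.3]]'  >/dev/null; T
$M '[[[0,0,0],0,-0.3],[[0,0,0],0,-0.3],[[0,0,0],0,-0.3],[[0,0,0],0,-0.3],[[0,0,0],0,-0.3]]'>/dev/null; T
```

```text
[-0.0241 -0.0044 -0.9997] [0.4961 0.1783 0.1561]
[-0.0251 -0.0046 -0.9997] [0.4959 0.1782 0.1555]
[-0.0327 -0.0068 -0.9994] [0.4914 0.1771 0.0714]
[-0.0316 -0.0065 -0.9995] [0.4917 0.1772 0.0722]
```

Rising and stopping on the last row cuts the tilt, and a settled descent keeps the gain. I'll repeat that to level the tool.

```bash
M="python3 -m handwheel"; T(){ python3 -c "
from h import *
s=get_obs();print(R.from_euler('xyz',s['eef_rot']).as_matrix()[:,0].round(4),s['ee_pos'].round(4))"; }
for i in 1 2 3 4; do
$M '[[[0,0,0],0,-0.3],[[0,0,0],0,-0.3],[[-40,0,0],0,-0.3],[[-80,0,0],0,-0.3],[[-80,0,0],0,-0.3]]' >/dev/null; T
$M '[[[40,0,0],0,-0.3],[[80,0,0],0,-0.3],[[80,0,0],0,-0.3],[[80,0,0],0,-0.3],[[80,0,0],0,-0.3]]' >/dev/null; T
done; python3 -c "
from h import *
go((.4921,.1775,.0205),np.radians(-10))"
```

```text
[-0.0238 -0.0043 -0.9997] [0.4963 0.1783 0.1571]
[-0.0216 -0.0037 -0.9998] [0.4953 0.1783 0.0789]
[-0.0128 -0.0012 -0.9999] [0.4992 0.1792 0.1646]
[-1.020e-02 -4.000e-04 -9.999e-01] [0.4991 0.1794 0.0866]
[-0.0015  0.002  -1.    ] [0.502  0.18   0.1723]
[ 0.0011  0.0028 -1.    ] [0.5029 0.1805 0.0944]
[ 0.0098  0.0053 -0.9999] [0.5048 0.1809 0.1801]
[ 0.0124  0.006  -0.9999] [0.5065 0.1816 0.1022]
shift [ 81.5 -14.3   7.3] spin -0.007272852329898424 q6 0.4553825218951177
```

```bash
M="python3 -m handwheel"; 
$M '[[[0,-14.3,7.3],-0.007,-0.3],[[0,-14.3,7.3],-0.007,-0.3],[[20,-14.3,7.3],-0.007,-0.3],[[60,-14.3,7.3],-0.007,-0.3],[[60,-14.3,7.3],-0.007,-0.3]]' 30
python3 - <<'E'
from h import *
s=get_obs();print(R.from_euler('xyz',s['eef_rot']).as_matrix()[:,0])
go((.4921,.1775,.0205),np.radians(-10))
E
```

```text
time_s: 32.9
ee_pos: [0.4905, 0.1769, 0.0394]
eef_rot: [2.297, 1.562, 0.552]
force: [-0.1, 0.0, -0.1]
grip_width: 0.0606
[ 0.0074907   0.00460848 -0.99996132]
shift [18.9  1.3 -0.7] spin -0.0004449105607326114 q6 0.4478668665316471
```

```bash
M="python3 -m handwheel"; 
$M '[[[5,1.3,-0.7],0,-0.3],[[15,1.3,-0.7],0,-0.3],[[18.9,1.3,-0.7],0,-0.3],[[18.9,1.3,-0.7],0,-0.3],[[18.9,1.3,-0.7],0,-0.3]]' 30
python3 - <<'E'
from h import *
s=get_obs();print(R.from_euler('xyz',s['eef_rot']).as_matrix()[:,0])
go((.4921,.1775,.0205),np.radians(-10))
E
$M '[[[0,0,0],0,-0.3],[[0,0,0],0,0.2],[[0,0,0],0,0.5],[[0,0,0],0,0.6],[[0,0,0],0,0.6]]' 30
$M '[[[0,0,0],0,0.6],[[-50,0,0],0,0.6],[[-100,0,0],0,0.6],[[-145,0,0],0,0.6],[[-145,0,0],0,0.6]]' 30
python3 - <<'E'
from h import *
s=get_obs();print(s['grip_width'],R.from_euler('xyz',s['eef_rot']).as_matrix()[:,0])
go((.5901,-.0036,.170),np.radians(-10-109.4))
E
```

```text
time_s: 33.4
ee_pos: [0.4924, 0.1776, 0.021]
eef_rot: [2.281, 1.561, 0.535]
force: [-0.6, -0.9, 0.4]
grip_width: 0.0611
[ 0.00812759  0.00481575 -0.99995537]
shift [ 0.5 -0.2  0.1] spin -0.00045825264166598654 q6 0.44795756941334847
time_s: 33.9
ee_pos: [0.4924, 0.1776, 0.021]
eef_rot: [2.283, 1.561, 0.537]
force: [-0.4, -0.7, 1.3]
grip_width: 0.0388
time_s: 34.4
ee_pos: [0.4933, 0.1775, 0.1719]
eef_rot: [2.15, 1.552, 0.404]
force: [0.0, -0.5, -1.9]
grip_width: 0.0385
0.03854129502099985 [ 0.0172882   0.00740053 -0.99982316]
shift [  2.2 126.8 161.5] spin 1.9088703557161482 q6 0.4482800159209179
```

```bash
M="python3 -m handwheel"; 
$M '[[[0,28,36],0.15,0.6],[[0,56,72],0.3,0.6],[[0,86,108],0.45,0.6],[[0,115,146],0.6,0.6],[[0,115,146],0.6,0.6]]' 30
$M '[[[0,0,0],0.15,0.6],[[0,0,0],0.3,0.6],[[0,0,0],0.45,0.6],[[0,0,0],0.6,0.6],[[0,0,0],0.7,0.6]]' 30
python3 - <<'E'
from h import *
s=get_obs();print(s['grip_width'],R.from_euler('xyz',s['eef_rot']).as_matrix()[:,0])
go((.5901,-.0036,.170),np.radians(-10-109.4))
E
```

```text
time_s: 34.9
ee_pos: [0.5823, 0.0093, 0.1707]
eef_rot: [2.75, 1.553, 0.395]
force: [0.4, 0.9, -0.4]
grip_width: 0.0392
time_s: 35.4
ee_pos: [0.5818, 0.0098, 0.1696]
eef_rot: [-2.785, 1.555, 0.438]
force: [0.6, -0.3, -1.0]
grip_width: 0.0391
0.03913850284856458 [ 0.01473549  0.00690642 -0.99986757]
shift [-0.4 14.1 -7.2] spin 0.5945714778837022 q6 1.4371660367176395
```

```bash
M="python3 -m handwheel"; 
$M '[[[0,7,-3.5],0.15,0.6],[[0,14.1,-7.2],0.3,0.6],[[0,14.1,-7.2],0.45,0.6],[[0,14.1,-7.2],0.59,0.6],[[0,14.1,-7.2],0.595,0.6]]' 30
$M '[[[0,0,0],0,0.6],[[0,0,0],0,0.6],[[-10,0,0],0,0.6],[[-10,0,0],0,0.6],[[-10,0,0],0,0.6]]' 30
$M '[[[0,0,0],0,0.6],[[0,0,0],0,0.6],[[20,0,0],0,0.6],[[42,0,0],0,0.6],[[42,0,0],0,0.6]]' 30
python3 - <<'E'
from h import *
s=get_obs();print(s['grip_width'],R.from_euler('xyz',s['eef_rot']).as_matrix()[:,0])
go((.5901,-.0036,.125),np.radians(-10-109.4))
E
```

```text
time_s: 35.9
ee_pos: [0.5897, -0.0031, 0.1686]
eef_rot: [-2.139, 1.556, 0.488]
force: [0.0, -0.7, -0.4]
grip_width: 0.0391
time_s: 36.4
ee_pos: [0.5897, -0.0033, 0.1791]
eef_rot: [-2.172, 1.555, 0.455]
force: [-0.4, -0.3, -0.1]
grip_width: 0.0394
time_s: 36.9
ee_pos: [0.589, -0.0029, 0.1344]
eef_rot: [-1.973, 1.559, 0.655]
force: [0.6, -0.6, -0.4]
grip_width: 0.0391
0.03912971095004384 [ 0.0095839   0.00735521 -0.99992702]
shift [ 9.4  0.2 -1.2] spin -0.001055516948876085 q6 2.01102832556936
```

```bash
M="python3 -m handwheel"; 
$M '[[[0,0.2,-1.2],0,0.6],[[5,0.2,-1.2],0,0.6],[[12,0.2,-1.2],0,0.6],[[17,0.2,-1.2],0,0.6],[[17,0.2,-1.2],0,0.6]]' 30
python3 - <<'E'
from h import *
s=get_obs();print(s['force'],s['moment'],R.from_euler('xyz',s['eef_rot']).as_matrix()[:,0])
go((.5901,-.0036,.0955),np.radians(-10-109.4))
E
```

```text
time_s: 37.4
ee_pos: [0.5898, -0.0035, 0.1167]
eef_rot: [-1.908, 1.559, 0.719]
force: [-0.4, 0.2, -1.3]
grip_width: 0.0387
[-0.35290991  0.22138593 -1.25104442] [ 0.00709167 -0.00466733  0.00124907] [ 0.00853774  0.00747791 -0.99993559]
shift [21.2  0.2 -0.2] spin -0.0010494772786177916 q6 2.0097440433486553
```

```bash
M="python3 -m handwheel"; 
$M '[[[5,0,0],0,0.6],[[10,0.1,-0.1],0,0.6],[[15,0.1,-0.2],0,0.6],[[20,0.2,-0.2],0,0.6],[[20,0.2,-0.2],0,0.6]]' 30
$M '[[[1,0,0],0,0.6],[[2,0,0],0,0.6],[[2.5,0,0],0,0.6],[[2.5,0,0],0,0.6],[[2.5,0,0],0,0.6]]' 30
python3 - <<'E'
from h import *
s=get_obs();print(s['force'],s['moment'],s['ee_pos'])
E
```

```text
time_s: 37.9
ee_pos: [0.5898, -0.0035, 0.0958]
eef_rot: [-1.837, 1.56, 0.791]
force: [-0.5, -0.4, -1.0]
grip_width: 0.0388
time_s: 38.4
ee_pos: [0.5903, -0.0038, 0.095]
eef_rot: [-1.971, 1.559, 0.657]
force: [-4.4, -0.5, 13.3]
grip_width: 0.0389
[-4.44117115 -0.5423751  13.31192053] [-0.26996402  1.1625103   0.00594508] [ 0.59028974 -0.00375164  0.09495175]
```

Seated with 13 N. Opening, rising, and checking the stack and the knob.

```bash
M="python3 -m handwheel"; 
$M '[[[-0.5,0,0],0,-0.3],[[-0.5,0,0],0,-0.3],[[-0.5,0,0],0,-0.3],[[-25,0,-0.4],0,-0.3],[[-50,0,-0.7],0,-0.3]]' 30
$M '[[[-30,0,0],-0.1,-0.3],[[-50,0,0],-0.2,-0.3],[[-50,0,0],-0.3,-0.3],[[-50,0,0],-0.45,-0.3],[[-50,0,0],-0.449,-0.3]]' 30
python3 - <<'E'
from h import *
k=ray('top',288.7,275.2,.034);print('knob',k)
t=np.radians(-3.7);d=k[:2]-[.5901,-.0036];print('vise frame',d@[np.cos(t),np.sin(t)],d@[-np.sin(t),np.cos(t)])
go((k[0],k[1],.15),np.radians(-93.7))
E
```

```text
time_s: 38.9
ee_pos: [0.59, -0.0044, 0.1448]
eef_rot: [-1.846, 1.561, 0.782]
force: [-0.1, 0.3, -0.6]
grip_width: 0.0608
time_s: 39.4
ee_pos: [0.5896, -0.0047, 0.1947]
eef_rot: [-2.279, 1.561, 0.8]
force: [-0.3, -0.4, 0.0]
grip_width: 0.0614
knob [0.44739793 0.00425889 0.034     ]
vise frame -0.14291177611748876 -0.0013663813089661078
shift [ 43.7   0.2 142.8] spin 0.002102979944554797 q6 1.5575037462961425
```

```bash
M="python3 -m handwheel"; 
$M '[[[0,0,45],0,-0.3],[[0,0,90],0,-0.3],[[0,0,130],0,-0.3],[[0,0,142],0,-0.3],[[0,0,142],0,-0.3]]' 30
python3 - <<'E'
from h import *
go((.4474,.0056,.10),np.radians(-93.7))
b,_=shot('scene');t,_=shot('top');f=lambda i,u,v,r:cv2.resize(i[v-r:v+r,u-r:u+r],(400,400),interpolation=cv2.INTER_CUBIC)
cv2.imwrite('pics/c5.png',np.hstack([f(b,272,215,35),f(t,294,210,35)]))
E
```

```text
time_s: 39.9
ee_pos: [0.447, 0.0043, 0.1941]
eef_rot: [-2.316, 1.56, 0.759]
force: [0.9, -0.1, -0.6]
grip_width: 0.0612
shift [94.1 -0.6  0.3] spin -0.001946904426261033 q6 1.5573912861165946
```

View pics/c5.png

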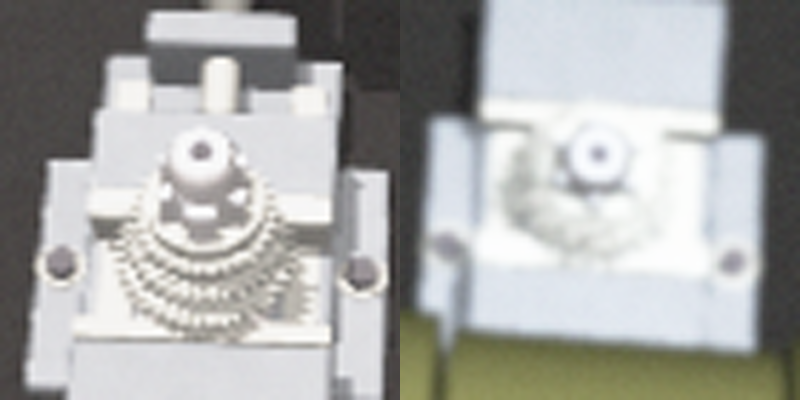

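The stack shows three gears seated evenly with no visible gaps. Now the knob.

```bash
M="python3 -m handwheel"; 
$M '[[[40,-0.6,0.3],0,-0.3],[[80,-0.6,0.3],0,-0.3],[[110,-0.6,0.3],0,-0.3],[[110,-0.6,0.3],0,-0.3],[[110,-0.6,0.3],0,-0.3]]' 30
python3 - <<'E'
from h import *
go((.4474,.0056,.029),np.radians(-93.7))
E
```

```text
time_s: 40.5
ee_pos: [0.4499, 0.0054, 0.0844]
eef_rot: [-2.286, 1.561, 0.789]
force: [-0.2, -1.1, 0.6]
grip_width: 0.0608
shift [55.4  0.4  2.9] spin -0.0015270386072885292 q6 1.557432555895859
```

```bash
M="python3 -m handwheel"; 
$M '[[[10,0.4,2.9],0,-0.3],[[30,0.4,2.9],0,-0.3],[[45,0.4,2.9],0,-0.3],[[55,0.4,2.9],0,-0.3],[[55,0.4,2.9],0,-0.3]]' 30
$M '[[[0,0,0],0,0.2],[[0,0,0],0,0.5],[[0,0,0],0,0.7],[[0,0,0],0,0.8],[[0,0,0],0,0.8]]' 30
python3 - <<'E'
from h import *
s=get_obs();print(s['force'])
go((.4474-.026,.0056+.0017,.029),np.radians(-93.7))
E
```

```text
time_s: 41.0
ee_pos: [0.4473, 0.0056, 0.029]
eef_rot: [-2.237, 1.561, 0.839]
force: [0.0, -0.1, 0.3]
grip_width: 0.0611
time_s: 41.5
ee_pos: [0.4475, 0.0057, 0.0294]
eef_rot: [-2.275, 1.56, 0.8]
force: [-0.9, 2.6, 3.7]
grip_width: 0.0317
[-0.8662825   2.57007976  3.73311021]
shift [ 0.2  0.2 26.2] spin -0.0017456423748361735 q6 1.5558663186996453
```

```bash
M="python3 -m handwheel"; 
$M '[[[0,0,4],0,0.8],[[0,0,8],0,0.8],[[0,0,12],0,0.8],[[0,0,16],0,0.8],[[0,0,18],0,0.8]]' 50
$M '[[[0,0,4],0,0.8],[[0,0,8],0,0.8],[[0,0,10],0,0.8],[[0,0,10],0,0.8],[[0,0,10],0,0.8]]' 50
python3 - <<'E'
from h import *
s=get_obs();print(s['force'],s['grip_width'])
b,_=shot('scene');f=lambda i,u,v,r:cv2.resize(i[v-r:v+r,u-r:u+r],(500,500),interpolation=cv2.INTER_CUBIC)
cv2.imwrite('pics/c6.png',f(b,272,212,42))
E
```

```text
time_s: 42.0
ee_pos: [0.4303, 0.0068, 0.0294]
eef_rot: [-2.443, 1.558, 0.633]
force: [8.7, 1.3, -8.1]
grip_width: 0.0309
time_s: 42.5
ee_pos: [0.4209, 0.0075, 0.0295]
eef_rot: [-2.52, 1.557, 0.555]
force: [4.6, 0.7, -4.8]
grip_width: 0.031
[ 4.59240703  0.74851363 -4.76371629] 0.03104134476829155
```

View pics/c6.png

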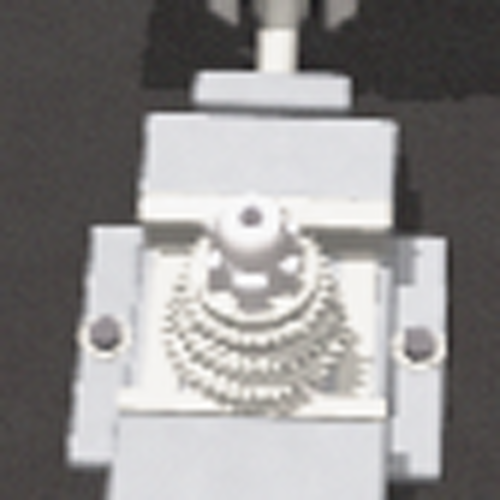

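The jaw is about 26 mm open and the hub is still standing upright. Releasing the knob and moving to the nose.

```bash
M="python3 -m handwheel"; 
$M '[[[0,0,0],0,-0.3],[[0,0,0],0,-0.3],[[0,0,0],0,-0.3],[[-40,0,0],0,-0.3],[[-80,0,0],0,-0.3]]' 45
$M '[[[-50,0,0],0,-0.3],[[-85,0,0],0,-0.3],[[-85,0,0],0,-0.3],[[-85,0,0],0,-0.3],[[-85,0,0],0,-0.3]]' 45
python3 - <<'E'
from h import *
s=get_obs();print(R.from_euler('xyz',s['eef_rot']).as_matrix()[:,0])
go((.5901,-.0036,.1145),np.radians(-93.7))
E
```

```text
time_s: 43.05
ee_pos: [0.419, 0.0069, 0.1099]
eef_rot: [-2.362, 1.56, 0.714]
force: [0.7, 0.3, 1.3]
grip_width: 0.061
time_s: 43.55
ee_pos: [0.4177, 0.0063, 0.1935]
eef_rot: [-2.198, 1.561, 0.878]
force: [0.2, -0.4, -0.1]
grip_width: 0.0609
[ 0.00625599  0.00753151 -0.99995207]
shift [  80.    -0.9 -172.2] spin -0.0018518799323403814 q6 1.556698781342738
```

```bash
M="python3 -m handwheel"; 
$M '[[[0,0,-45],0,-0.3],[[0,0,-90],0,-0.3],[[0,-0.5,-135],0,-0.3],[[0,-0.9,-172],0,-0.3],[[0,-0.9,-172],0,-0.3]]' 45
$M '[[[0,0,0],0,-0.3],[[30,0,0],0,-0.3],[[50,0,0],0,-0.3],[[50,0,0],0,-0.3],[[50,0,0],0,-0.3]]' 45
python3 - <<'E'
from h import *
s=get_obs();print(R.from_euler('xyz',s['eef_rot']).as_matrix()[:,0])
go((.5901,-.0036,.1145),np.radians(-93.7))
E
```

```text
time_s: 44.05
ee_pos: [0.5913, -0.0044, 0.1909]
eef_rot: [-1.75, 1.563, 1.325]
force: [-0.5, 0.2, 0.2]
grip_width: 0.0612
time_s: 44.55
ee_pos: [0.591, -0.004, 0.1413]
eef_rot: [-1.704, 1.563, 1.371]
force: [-0.5, 0.2, 0.6]
grip_width: 0.061
[ 0.00158003  0.00781943 -0.99996818]
shift [26.8 -0.2  0.9] spin -0.0020945358743872746 q6 1.5620610179531813
```

```bash
M="python3 -m handwheel"; 
$M '[[[10,-0.2,0.9],0,-0.3],[[20,-0.2,0.9],0,-0.3],[[26.8,-0.2,0.9],0,-0.3],[[26.8,-0.2,0.9],0,-0.3],[[26.8,-0.2,0.9],0,0.3]]' 45
$M '[[[0,0,0],0,0.5],[[0,0,0],0,1],[[0,0,0],0,1],[[0,0,0],0,1],[[0,0,0],0,1]]' 45
$M '[[[-4,0,0],0,1],[[-9,0,0],0,1],[[-14,0,0],0,1],[[-18,0,0],0,1],[[-18,0,0],0,1]]' 45
python3 - <<'E'
from h import *
s=get_obs();print(s['force'],s['moment'],s['grip_width'],R.from_euler('xyz',s['eef_rot']).as_matrix()[:,0])
go((.466,-.313,.21))
E
```

```text
time_s: 45.05
ee_pos: [0.5902, -0.0036, 0.1145]
eef_rot: [-1.682, 1.563, 1.393]
force: [-0.1, -0.0, -0.2]
grip_width: 0.0561
time_s: 45.55
ee_pos: [0.5902, -0.0037, 0.1146]
eef_rot: [-1.711, 1.563, 1.364]
force: [-0.7, -0.9, -0.2]
grip_width: 0.0223
time_s: 46.05
ee_pos: [0.5904, -0.0038, 0.1334]
eef_rot: [-1.837, 1.563, 1.238]
force: [0.4, -0.5, -3.5]
grip_width: 0.0223
[ 0.35339127 -0.54556482 -3.54139571] [ 0.04400839 -0.01301344  0.03287596] 0.02227093747972235 [ 0.00260625  0.00754012 -0.99996818]
shift [-79.3 316.2 103.4] spin None q6 1.5623173564668362
```

```bash
M="python3 -m handwheel"; 
$M '[[[-20,0,0],0,1],[[-45,0,0],0,1],[[-70,0,0],0,1],[[-75,0,0],0,1],[[-75,0,0],0,1]]' 45
python3 - <<'E'
from h import *
s=get_obs();print(s['force'],s['grip_width'])
go((.466,-.313,.21))
b,_=shot('scene');f=lambda i,u,v,r:cv2.resize(i[v-r:v+r,u-r:u+r],(500,500),interpolation=cv2.INTER_CUBIC)
cv2.imwrite('pics/c7.png',f(b,275,200,60))
E
```

```text
time_s: 46.55
ee_pos: [0.5903, -0.0044, 0.2084]
eef_rot: [-1.93, 1.563, 1.145]
force: [0.7, -0.3, -5.7]
grip_width: 0.0227
[ 0.71313701 -0.2858     -5.70901613] 0.0226585176563121
shift [ -4.4 316.2 103.5] spin None q6 1.5626663144760302
```

View pics/c7.png

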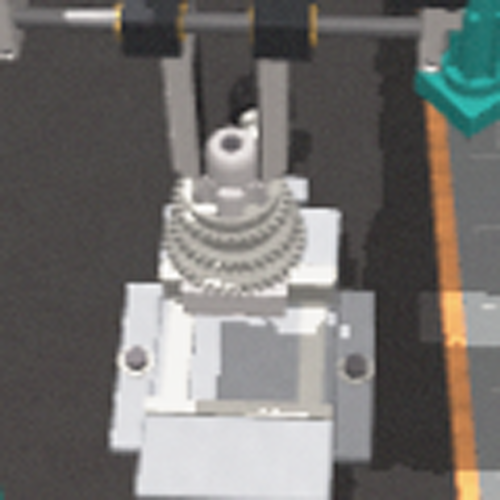

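The hub is hanging upright in the gripper with its gears. Carrying it to the tray.

```bash
M="python3 -m handwheel"; 
$M '[[[0,25,8],0,1],[[0,60,20],0,1],[[0,97,32],0,1],[[0,134,44],0,1],[[0,158,52],0,1]]' 45
$M '[[[0,25,8],0,1],[[0,60,20],0,1],[[0,97,32],0,1],[[0,134,44],0,1],[[0,148,49],0,1]]' 45
$M '[[[0,5,1],0,1],[[0,5,1],0,1],[[0,5,1],0,1],[[0,5,1],0,1],[[0,5,1],0,1]]' 45
python3 - <<'E'
from h import *
s=get_obs();print(s['force'],s['grip_width'],R.from_euler('xyz',s['eef_rot']).as_matrix()[:,0])
go((.466,-.313,.1))
b,_=shot('scene');f=lambda i,u,v,r:cv2.resize(i[v-r:v+r,u-r:u+r],(500,500),interpolation=cv2.INTER_CUBIC)
cv2.imwrite('pics/c8.png',f(b,140,180,60))
E
```

```text
time_s: 47.1
ee_pos: [0.5259, -0.1604, 0.2042]
eef_rot: [-1.374, 1.562, 1.7]
force: [0.2, 0.0, -4.7]
grip_width: 0.0224
time_s: 47.6
ee_pos: [0.4652, -0.307, 0.2012]
eef_rot: [-1.148, 1.561, 1.923]
force: [-0.0, 0.2, -5.0]
grip_width: 0.0225
time_s: 48.1
ee_pos: [0.4643, -0.3111, 0.2012]
eef_rot: [-1.155, 1.561, 1.917]
force: [0.6, -0.3, -5.7]
grip_width: 0.0224
[ 0.58793787 -0.26165339 -5.70958025] 0.022439117399727367 [-0.00337437  0.00934407 -0.99995065]
shift [101.1   2.7  -2.2] spin None q6 0.979799608372359
```

View pics/c8.png

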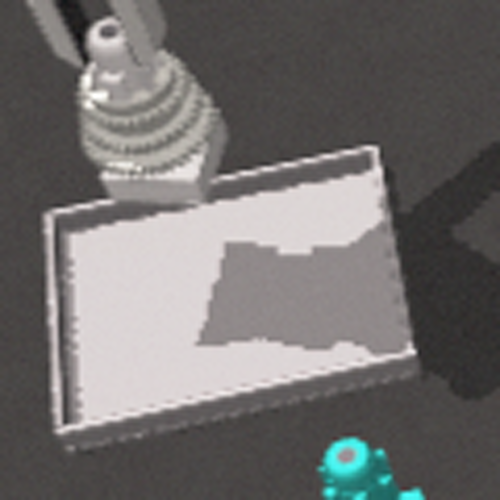

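The hub hangs over the tray's near side, with perspective from its height. Lowering slowly.

```bash
M="python3 -m handwheel"; 
$M '[[[15,2.7,-2.2],0,1],[[35,2.7,-2.2],0,1],[[55,2.7,-2.2],0,1],[[72,2.7,-2.2],0,1],[[80,2.7,-2.2],0,1]]' 45
$M '[[[3,0,0],0,1],[[7,0,0],0,1],[[11,0,0],0,1],[[14,0,0],0,1],[[15,0,0],0,1]]' 45
python3 - <<'E'
from h import *
s=get_obs();print(s['force'],R.from_euler('xyz',s['eef_rot']).as_matrix()[:,0])
go((.466,-.313,.0965))
E
```

```text
time_s: 48.65
ee_pos: [0.4654, -0.3128, 0.1187]
eef_rot: [-1.033, 1.558, 2.039]
force: [0.2, -0.2, -5.8]
grip_width: 0.0224
time_s: 49.15
ee_pos: [0.4653, -0.3127, 0.1036]
eef_rot: [-1.034, 1.558, 2.038]
force: [-0.6, -0.2, -5.2]
grip_width: 0.0228
[-0.60989895 -0.22528871 -5.15441868] [-0.00556838  0.01103172 -0.99992364]
shift [ 7.1  0.4 -0.8] spin None q6 0.9776424286684928
```

```bash
M="python3 -m handwheel"; 
$M '[[[1.5,0,0],0,1],[[3,0,0],0,1],[[4.5,0,0],0,1],[[6,0,0],0,1],[[6,0,0],0,1]]' 45
$M '[[[0.5,0,0],0,1],[[1,0,0],0,1],[[1.5,0,0],0,1],[[1.5,0,0],0,1],[[1.5,0,0],0,1]]' 45
python3 - <<'E'
from h import *
s=get_obs();print(s['force'],s['moment'],s['ee_pos'])
E
```

```text
time_s: 49.65
ee_pos: [0.4652, -0.3126, 0.0974]
eef_rot: [-1.029, 1.558, 2.044]
force: [-0.1, 0.1, -4.8]
grip_width: 0.0224
time_s: 50.15
ee_pos: [0.4655, -0.3127, 0.0968]
eef_rot: [-1.074, 1.559, 1.998]
force: [-2.1, 2.9, 5.3]
grip_width: 0.0225
[-2.07221808  2.86426648  5.27909344] [ 0.4956457   0.45354296 -0.00349618] [ 0.46550029 -0.31265525  0.09677023]
```

Floor contact. Releasing gently.

```bash
M="python3 -m handwheel"; 
$M '[[[-0.7,0,0],0,1],[[-0.7,0,0],0,0.45],[[-0.7,0,0],0,0.3],[[-0.7,0,0],0,0],[[-0.7,0,0],0,-0.3]]' 8
$M '[[[0,0,0],0,-0.3],[[-15,0,0],0,-0.3],[[-50,0,0],0,-0.3],[[-95,0,0],0,-0.3],[[-95,0,0],0,-0.3]]' 30
python3 - <<'E'
from h import *
s=get_obs();print(R.from_euler('xyz',s['eef_rot']).as_matrix()[:,0])
go((.4209,.0075,.19),np.radians(-93.7))
E
```

```text
time_s: 50.65
ee_pos: [0.4656, -0.3128, 0.0976]
eef_rot: [-1.087, 1.559, 1.985]
force: [-0.2, 0.5, -0.4]
grip_width: 0.0453
time_s: 51.15
ee_pos: [0.4677, -0.315, 0.1985]
eef_rot: [-2.017, 1.565, 1.056]
force: [0.2, -0.0, -0.3]
grip_width: 0.0614
[ 0.00271623  0.00479652 -0.99998481]
shift [   9.9 -318.5   68.9] spin -0.004377362878524623 q6 0.9779764161796816
```

```bash
M="python3 -m handwheel"; 
$M '[[[0,-45,10],0,-0.3],[[0,-90,20],0,-0.3],[[0,-135,29],0,-0.3],[[0,-180,39],0,-0.3],[[0,-200,43],0,-0.3]]' 30
$M '[[[0,-45,10],0,-0.3],[[0,-90,20],0,-0.3],[[0,-118,26],0,-0.3],[[0,-118,26],0,-0.3],[[0,-118,26],0,-0.3]]' 30
python3 - <<'E'
from h import *
s=get_obs();print(R.from_euler('xyz',s['eef_rot']).as_matrix()[:,0])
go((.4209,.0075,.029),np.radians(-93.7))
E
```

```text
time_s: 51.65
ee_pos: [0.4377, -0.1098, 0.1991]
eef_rot: [-1.979, 1.565, 1.095]
force: [0.2, -0.9, -0.0]
grip_width: 0.0613
time_s: 52.15
ee_pos: [0.4197, 0.0098, 0.1995]
eef_rot: [-2.007, 1.565, 1.069]
force: [-0.3, -0.2, 0.3]
grip_width: 0.0611
[ 0.00272185  0.00496174 -0.99998399]
shift [170.5   3.1  -0.9] spin -0.0012679379991069979 q6 1.567703350834585
```

```bash
M="python3 -m handwheel"; 
$M '[[[40,3.1,-0.9],0,-0.3],[[80,3.1,-0.9],0,-0.3],[[110,3.1,-0.9],0,-0.3],[[110,3.1,-0.9],0,-0.3],[[110,3.1,-0.9],0,-0.3]]' 30
python3 - <<'E'
from h import *
go((.4209,.0075,.029),np.radians(-93.7))
b,_=shot('scene','s9.png')
E
```

```text
time_s: 52.65
ee_pos: [0.4211, 0.0064, 0.0901]
eef_rot: [-1.945, 1.565, 1.13]
force: [-0.9, 0.6, 0.9]
grip_width: 0.0618
shift [61.1 -0.8  0.4] spin -0.002411358126525842 q6 1.5592777765909789
```

View pics/s9.png

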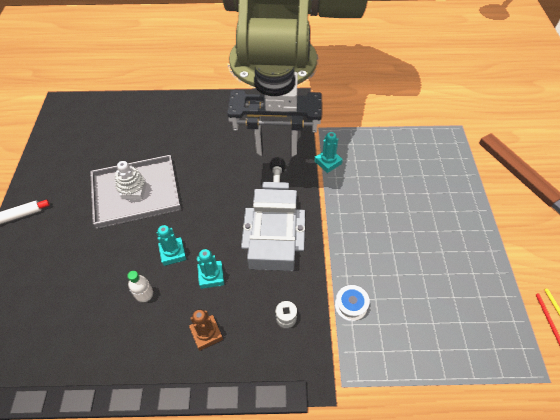

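The hub stands upright in the tray at (130,180), the bystanders haven't moved, and the vise is empty. Gripping the knob to push the jaw shut.

```bash
M="python3 -m handwheel"; 
$M '[[[15,-0.8,0.4],0,-0.3],[[35,-0.8,0.4],0,-0.3],[[50,-0.8,0.4],0,-0.3],[[61,-0.8,0.4],0,-0.3],[[61,-0.8,0.4],0,-0.3]]' 30
$M '[[[0,0,0],0,0.2],[[0,0,0],0,0.5],[[0,0,0],0,0.7],[[0,0,0],0,0.8],[[0,0,0],0,0.8]]' 50
$M '[[[0,0,-4],0,0.8],[[0,0,-9],0,0.8],[[0,0,-14],0,0.8],[[0,0,-19],0,0.8],[[0,0,-20],0,0.8]]' 50
$M '[[[0,0,-3],0,0.8],[[0,0,-6],0,0.8],[[0,0,-9],0,0.8],[[0,0,-9],0,0.8],[[0,0,-9],0,0.8]]' 50
python3 -c "
from h import *
s=get_obs();print(s['force'],s['ee_pos'],s['grip_width']);go((.4474,.0056,.029))"
```

```text
time_s: 53.2
ee_pos: [0.4216, 0.0075, 0.0299]
eef_rot: [-2.204, 1.565, 0.871]
force: [0.5, -0.8, 0.0]
grip_width: 0.0609
time_s: 53.7
ee_pos: [0.4218, 0.0074, 0.0302]
eef_rot: [-2.299, 1.564, 0.776]
force: [-0.4, -1.3, 5.8]
grip_width: 0.0309
time_s: 54.2
ee_pos: [0.4411, 0.0062, 0.0302]
eef_rot: [-1.934, 1.566, 1.141]
force: [-8.4, 0.3, 8.0]
grip_width: 0.0313
time_s: 54.7
ee_pos: [0.4485, 0.0057, 0.0302]
eef_rot: [-1.127, 1.565, 1.948]
force: [-12.8, 0.2, 13.7]
grip_width: 0.0313
[-12.84605431   0.2229052   13.74869544] [0.44854225 0.00567555 0.03017562] 0.031254909114957256
shift [1.2 0.2 1.1] spin None q6 1.5611270680137312
```

```bash
M="python3 -m handwheel"; 
$M '[[[0,0,-1],0,0.8],[[0,0,-2],0,0.8],[[0,0,-3],0,0.8],[[0,0,-3],0,0.8],[[0,0,-3],0,0.8]]' 50
$M '[[[0,0,0],0,-0.3],[[0,0,0],0,-0.3],[[0,0,0],0,-0.3],[[-40,0,0],0,-0.3],[[-90,0,0],0,-0.3]]' 30
$M '[[[-50,0,0],0,-0.3],[[-80,0,0],0,-0.3],[[-80,0,0],0,-0.3],[[-80,0,0],0,-0.3],[[-80,0,0],0,-0.3]]' 30
python3 - <<'E'
from h import *
b,_=shot('scene');t,_=shot('top')
f=lambda i,u,v,r:cv2.resize(i[v-r:v+r,u-r:u+r],(390,390),interpolation=cv2.INTER_CUBIC)
cv2.imwrite('pics/c10.png',np.hstack([f(b,272,215,45),f(b,130,182,30)]))
E
```

```text
time_s: 55.2
ee_pos: [0.4486, 0.0057, 0.0301]
eef_rot: [-0.45, 1.56, 2.625]
force: [-23.6, -0.9, 24.2]
grip_width: 0.0307
time_s: 55.7
ee_pos: [0.4484, 0.0052, 0.1198]
eef_rot: [-0.326, 1.556, 2.75]
force: [1.0, 0.8, 0.6]
grip_width: 0.061
time_s: 56.2
ee_pos: [0.449, 0.0048, 0.1985]
eef_rot: [-0.288, 1.554, 2.787]
force: [-0.5, 0.1, -0.5]
grip_width: 0.0611
```

View pics/c10.png

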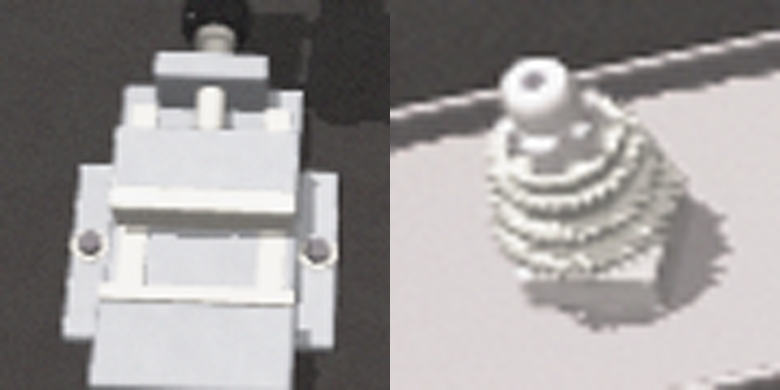

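The jaw is against its stop: 24 N of push gave no further motion. The hub stands flat in the tray with its gears seated. Handing in.

```bash
python3 -c "
from h import *
print(hand_in())"
```

```text
the job is handed in; nothing more can be done
None
```

The job is done and handed in at about 56 s of the 208 s allowed. `hand_in` reported no verdict.

- **Gears:** Three were on the bench (b, c and d; gear_a was absent). I stacked them largest lowest with their master slots on the master key. Each was pressed home against 10–13 N of contact, at heights matching 12 mm per gear.
- **Vise and hub:** I pulled the jaw open about 26.6 mm with the hub still standing, then lifted the hub out by its nose. I lowered it slowly into the tray until it touched the floor, and let go gently.
- **Jaw:** I pushed it shut over the same 26.7 mm, and a further push of about 24 N did not move it. The gripper was then raised clear of everything.

In the last pictures the hub stands upright in the tray with its gears seated and no visible gaps. The jaw is closed, and the spool, glue bottle, socket and look-alikes look unmoved by eye.

Two checks disagreed or failed along the way:
- **Gear d position:** three automatic fits from the scene camera failed because the arm or its shadow was in the way. By eye d had not moved, and a repeat fit before the grasp agreed.
- **Tool tilt:** it crept up to about 2° before gear d, and I levelled it before grasping.

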